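Put the bottle ledge back in order

TASK

Stand the tipped oil bottle upright again on the narrow raised ledge. Then push the blue tin off the wide landing onto the ledge, centred and square, until it stands right up against the bottle, and finally swing the red stop bar fully across behind it. Do not knock over the tin or the two jars, and leave the other things on the counter alone.

Things in the scene. Friction and masses are not known exactly. Their poses are not given: they have to be found in the camera images.
- ledge: fixed rimless wooden ledge, top 70 mm above the counter. Origin: on the counter below the narrow lane's centreline; y along the lane, x across, away from the robot. Lane: 64 mm deep (x -32 to 32), y -240 (inner face of a white end panel 140 tall) to 75 mm; there it meets, at the same height, a wide landing: x -50 to 110, y 75 to 300 mm
- oil: green oil bottle, yellow band: square body 52 x 52 x 98 mm, thin steel neck (diameter 22), black cap (diameter 28, from 112 to 140 mm above the base). Origin: centre of its base; z runs from base to cap. At the start it lies on a flat side along the lane, base towards the jars, cap towards the landing. 0.18 to 0.35 kg
- tin: blue square closed tin with a steel-coloured lid rim, 95 x 95 mm and 75 mm tall, too wide to grip, about 0.4 kg. Origin: centre of its underside, z up; its sides lie along its x and y. At the start it stands on the landing, off the lane's centreline and turned
- jar_a: amber jar with a red lid, diameter 50 mm, 95 mm tall, standing in the lane near the end panel; origin: centre of its base, z up
- jar_b: green jar with a white lid, diameter 50 mm, 95 mm tall, standing in the lane near the end panel; origin: centre of its base, z up
- stop (a joint): red stop bar swinging level about an upright pin on the robot's side of where lane and landing meet; stays where left. 0: parked, along the landing and 20 degrees outwards to the robot; 0.35: pointing along the ledge's +y; 1.92: fully closed, straight across the ledge along its +x. Closes clockwise seen from above
- stop_hinge (a point): the pin of the stop bar, at the bar's mid height, 100 mm above the counter (ledge frame: x -70, y +75 mm)
- stop_tip (a point): the free end of the stop bar, 130 mm from the pin, at the bar's mid height; the bar is 10 mm thick and 30 mm tall (85 to 115 mm above the counter)
- mug: blue mug with a handle, diameter 80 mm, 90 mm tall, a bystander on the counter; origin: centre of its base
- bowl: white bowl, diameter 130 mm, 55 mm tall, a bystander; origin: centre of its base
- shaker: steel salt shaker, diameter 44 mm, 78 mm tall, a bystander; origin: centre of its base
- mill: dark wooden pepper mill, diameter 52 mm, 135 mm tall, a bystander; origin: centre of its base
- sponge: yellow sponge block 100 x 65 x 30 mm, a bystander; origin: centre of its underside
Mind the look-alikes: they are no part of the job. Leave any pink or purple look-alike of the oil alone.

How it is judged:
By the outcome, as a careful person would: the job done as asked, in the order asked, and still so for the second after the job is handed in, with the robot touching nothing.
It also fails if it takes over 72 s, if anything falls off the work surface, if the arm or the gripper's body presses on something with over 40 N, if the wrist force passes 120 N, or if a joint passes its speed limit or range.

ROBOT

A 6-joint arm with a two-finger parallel gripper is mounted at the origin on the work surface. World frame = base frame: x ahead of the robot, y to its left, z up, the work surface at z = 0. Lengths are in mm, angles in rad, forces in N, time in s.
With the tool pointing down it reaches from about 300 to 875 mm from the base axis. Payload 6.4 kg.
Tool frame: the origin (TCP) lies between the finger pads; the fingertips stand 14 mm ahead of it and the grasp point (between the pads) lies 5 mm behind it (robot.tips_ahead is the z of the fingertips in the tool frame, in mm); z points along the fingers, y is the line along which they close (so a half turn about z gives the same grasp; the last joint's range is limited). The gripper opens to 85 mm and grips with 20 to 120 N. Pads are 22 mm wide; open, the fingers measure 114 mm over their backs; the gripper's body (76 mm by 85 mm) begins 54 mm behind the grasp point. The pads swing forward as they close: fully open they stand 13 mm farther back than shut.
Start: joints at [-1.401, 0.181, 1.607, -0, 1.354, -0.206], TCP at [211.051, -534.882, 245.288] pointing down, gripper open.
Joint ranges: [-2.99, 2.99], [-0.89, 2.07], [0.3, 2.58], [-1.14, 4.28], [0, 2.63], [-3.12, 3.12]. Speed limits (rad/s): [2.57, 2.57, 3.01, 3.14, 3.14, 3.14].

INTERFACE

Orientations are given as a rotation vector (axis times angle).
In Python, from rig import get_state, eyes, robot gives the robot as it stands.
- The arm moves only by the tool carry_out, never from a script. Its argument "rows" is a list of rows, each an object with "offset": the shift along the tool's x, y, z in mm, a list of three; "spin": the turn about the tool's z in rad; "claw": the finger opening in mm, from 0 to 85.4. In form: [{"offset": [x, y, z], "spin": spin, "claw": claw}, ...]. A call has 1 to 12 rows; each row shifts and turns the commanded pose from where the row before left it, along the tool's axes as they then stand; what a row does not reach is not made up. A row lasts 1/12 s, in which the tool goes at most 41.7 mm and 7.16 degrees, less where a joint would pass 70% of its speed; a pose out of reach is approached as far as the arm can. A call is refused whole if a number of a shift passes 41.7 or a number of a turn 0.125, either way. A call with a gripper value outside its range is refused whole. The fingers move at their own pace and stop on an object; the grip force is fixed at half the most. Time passes only in rows, so rows that do not move let the fingers close. It gives the time, the measured TCP pose, the force, the opening and the grip force at its end, in the units of the state.
- get_state(): the state, without advancing time (a new reading comes with each control period).
- eyes.capture(name): name is "scene" or "top" or "wrist"; returns a dict with "img" (400x640x3 uint8, blue, green, red), "fx", "fy", "cx", "cy" (pixels), "rvec" (rotation vector, rad) and "tvec" (3), from world to camera coordinates, as OpenCV has them; the wrist camera has in their place "hand_eye" (4x4, takes a point from camera to tool coordinates, whose origin is the TCP and whose axes are the flange's). Camera axes: x right, y down, z forward; pixel columns grow to the right and rows downward; lengths in mm; the calibration is good to about 2 mm. The wrist camera is an equidistant fisheye: a pixel r from the principal point sees the ray r / f radians off the axis. A picture is of the moment at which its call begins: read the wrist's pose just before it. There is no depth.
- robot.sign_off(): hands the job in; it is judged then, once.
The state is a dict: "t": time; "joint_positions": joint angles; "dq": joint speeds; "joint_efforts": joint torques, N m; "tcp_pos": TCP position; "ee_rot": TCP orientation; "contact_force": force on the tool from outside, world axes, zero at the start; "torque": the same for the moment, N m; "finger_gap": opening from 0.0 (shut) to 1.0 (fully open); "gripper_force": force on a finger pad.
Only numpy, scipy, OpenCV 4.12 (cv2) and the standard library are available. Lean on these libraries where they do the work, as an engineer would, in place of code of your own. Each camera call takes 0.05 s, during which the arm holds its last target. There are 200 camera calls.

## Working session

There is one attempt and no reset: what is moved stays moved. The work goes in short steps, Python scripts to look and compute and a tool call to move; the robot and the scene stay as the last step left them, time stands still between calls to the robot, and variables do not carry over. Pictures are saved under pics/ and viewed, at most 10 in all, crops included, and the job is handed in when it is done.

Besides the shell and the picture viewer there is one more tool, called by a JSON object that holds its "api" and its "payload". carry_out: Moves the arm, as the interface text tells. Its arguments: {"type":"object","properties":{"rows":{"type":"array","items":{"type":"object","properties":{"offset":{"type":"array","items":{"type":"number"}},"spin":{"type":"number"},"claw":{"type":"number"}}}}},"required":["rows"]}

```bash
mkdir -p pics; ls; cat > h.py <<'E'
import numpy as np, cv2
from rig import get_state, eyes, robot
def cap(n,save=None):
    c=eyes.capture(n)
    if save: cv2.imwrite(f'pics/{save}.png',c['img'])
    return c
def ray(c,uv,z):
    R=cv2.Rodrigues(np.array(c['rvec'],float))[0];t=np.array(c['tvec'],float).ravel()
    uv=np.atleast_2d(uv).astype(float)
    d=np.c_[(uv[:,0]-c['cx'])/c['fx'],(uv[:,1]-c['cy'])/c['fy'],np.ones(len(uv))]@R
    o=-R.T@t
    return o+d*((z-o[2])/d[:,2])[:,None]
E
python3 - <<'E'
from h import *
s=get_state();print({k:np.round(v,3) for k,v in s.items()})
a=cap('scene');b=cap('top')
for c in(a,b):
    R=cv2.Rodrigues(np.array(c['rvec'],float))[0];print(-R.T@np.array(c['tvec']).ravel(),c['fx'])
cv2.imwrite('pics/a.png',a['img']);cv2.imwrite('pics/b.png',b['img'])
E
```

```text
pics
{'t': np.float64(0.0), 'joint_positions': array([-1.401,  0.182,  1.608, -0.   ,  1.354, -0.206]), 'dq': array([-0.001, -0.   , -0.001, -0.   , -0.   , -0.001]), 'joint_efforts': array([-0.0000e+00, -4.4487e+01, -3.5134e+01, -0.0000e+00,  9.0000e-03,
        0.0000e+00]), 'tcp_pos': array([ 210.961, -534.34 ,  244.399]), 'ee_rot': array([-3.085, -0.587, -0.   ]), 'contact_force': array([ 0.236, -0.184, -0.481]), 'torque': array([-0.042,  0.034,  0.034]), 'gripper_force': np.float64(0.0), 'finger_gap': np.float64(1.0)}
[1146.39216041  218.54297406  781.25428024] 362.9081543428894
[ 427.51668403 -141.84794558  978.96701207] 373.61101547535844
```

View pics/a.png

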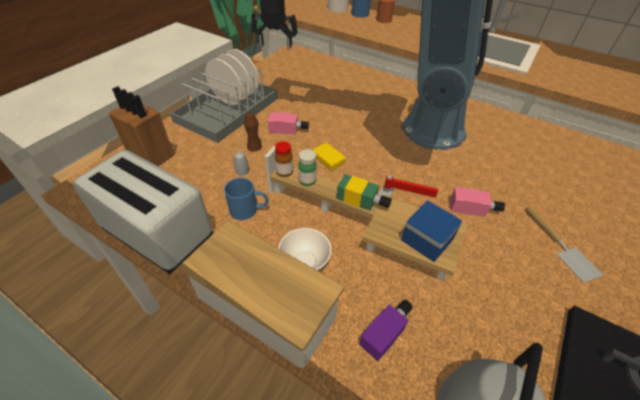

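View pics/b.png

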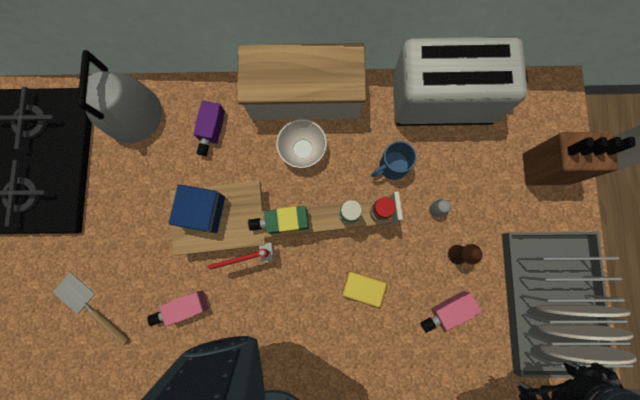

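The top view shows the rig. The candidates for the oil bottle are green with a yellow band at top (286,219), pink at (182,307) and (455,312), and purple at (208,122). Only the green one with the yellow band, lying in the lane, fits. I'll confirm it in an enlarged crop and measure.

```bash
python3 - <<'E'
from h import *
b=cap('top')
im=b['img'];cv2.imwrite('pics/c.png',cv2.resize(im[170:290,160:420],None,fx=3,fy=3,interpolation=cv2.INTER_CUBIC))
hsv=cv2.cvtColor(im,cv2.COLOR_BGR2HSV)
def blob(lo,hi,roi,z,name):
    m=np.zeros(im.shape[:2],np.uint8);x0,y0,x1,y1=roi
    m[y0:y1,x0:x1]=cv2.inRange(hsv[y0:y1,x0:x1],lo,hi)
    cs=cv2.findContours(m,cv2.RETR_EXTERNAL,cv2.CHAIN_APPROX_NONE)[0]
    k=max(cs,key=cv2.contourArea);r=cv2.minAreaRect(k);bp=cv2.boxPoints(r)
    print(name,np.round(r[0],1),np.round(r[1],1),round(r[2],1),cv2.contourArea(k));print(np.round(bp,1).tolist());print(np.round(ray(b,bp,z)[:,:2],1).tolist(),np.round(ray(b,[r[0]],z)[0,:2],1))
blob((100,90,30),(125,255,255),(160,175,235,240),145,'tin')
blob((0,150,80),(8,255,255),(200,240,275,275),100,'stop')
blob((0,150,80),(8,255,255),(365,190,400,225),165,'jar_a lid')
blob((40,60,20),(85,255,255),(262,200,312,238),122,'oil green')
blob((22,130,90),(35,255,255),(262,200,312,238),122,'oil yel')
E
```

```text
tin [192.8 207.3] [40.  41.5] 12.5 1543.5
[[168.6999969482422, 223.3000030517578], [177.6999969482422, 182.6999969482422], [216.8000030517578, 191.39999389648438], [207.8000030517578, 232.0]]
[[509.6, 216.1], [602.8, 200.4], [581.6, 109.5], [489.3, 126.5]] [545.4 163.1]
stop [236.9 258.5] [ 7.5 60.5] 77.2 202.5
[[206.5, 261.6000061035156], [265.6000061035156, 248.1999969482422], [267.20001220703125, 255.5], [208.1999969482422, 268.8999938964844]]
[[423.5, 141.2], [453.4, 3.3], [436.5, -0.9], [406.7, 136.7]] [430.   70.2]
jar_a lid [384.5 206.5] [19. 19.] 90.0 298.5
[[375.0, 197.0], [394.0, 197.0], [394.0, 216.0], [375.0, 216.0]]
[[561.5, -247.4], [561.0, -289.1], [519.0, -287.5], [519.4, -246.2]] [ 540.1 -267.6]
oil green [271.3 221.3] [23.4 12.2] 84.8 248.5
[[264.1000061035156, 210.3000030517578], [276.29998779296875, 209.1999969482422], [278.3999938964844, 232.39999389648438], [266.20001220703125, 233.5]]
[[540.1, 4.4], [542.4, -23.9], [488.5, -29.3], [486.2, -1.3]] [514.2 -12.5]
oil yel [287.2 218.9] [23.6 19.2] 82.9 407.5
[[276.20001220703125, 208.39999389648438], [295.20001220703125, 206.0], [298.20001220703125, 229.39999389648438], [279.1000061035156, 231.6999969482422]]
[[544.3, -23.6], [549.4, -67.9], [495.1, -74.8], [490.0, -30.9]] [519.6 -49.3]
```

View pics/c.png

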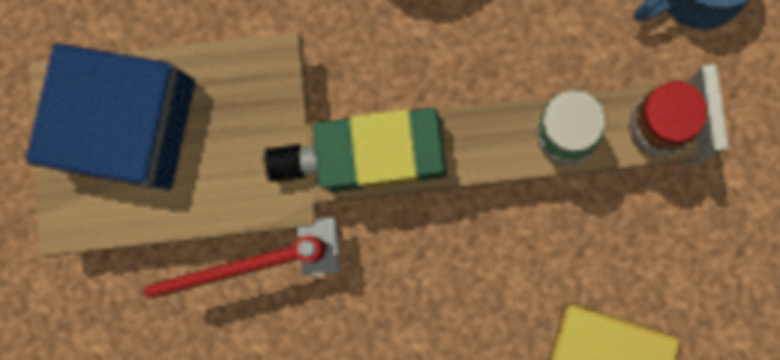

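The crop confirms the green bottle with the yellow band at crop (380,148), cap to the left towards the landing. The jars are at (572,122) and (675,112), the pin at (310,248), and the landing corners at (299,35), (33,64) and (44,254).

```bash
cat >> h.py <<'E'
def fit(L,W):
    L=np.array(L,float);W=np.array(W,float);a=L.mean(0);b=W.mean(0);H=(L-a).T@(W-b)
    th=np.arctan2(H[0,1]-H[1,0],H[0,0]+H[1,1]);R=np.array([[np.cos(th),-np.sin(th)],[np.sin(th),np.cos(th)]])
    return th,b-R@a,R
E
python3 - <<'E'
from h import *
b=cap('top')
P=[((110,75),(299,35),70),((110,300),(33,64),70),((-50,300),(44,254),70),((-32,-240),(697,163),70),((32,75),(306,109),70),((-32,75),(317,203),70),((-70,75),(310,248),117),((32,-240),(704,68),140),((-32,-240),(716,150),140)]
L=[p[0] for p in P];W=[ray(b,[160+p[1][0]/3,170+p[1][1]/3],p[2])[0,:2] for p in P]
th,t,R=fit(L,W);print('ledge th',th,np.degrees(th),'t',t)
print(np.round(((np.array(W)-t)@R)-L,1).tolist())
def loc(n,uv,z): 
    w=ray(b,uv,z)[0,:2];print(n,'world',np.round(w,1),'ledge',np.round((w-t)@R,1))
c=lambda x,y:(160+x/3,170+y/3)
# oil body top face corners, z=122
for q in [(315,125),(327,189),(444,176),(436,109)]: loc('oil',c(*q),122)
loc('neck',c(312,160),96+8);loc('cap far',c(266,162),96)
loc('jarb',c(572,122),165);loc('jara',c(675,112),165)
for q in [(53,45),(170,65),(145,183),(29,160)]: loc('tin',c(*q),145)
loc('stoptip',c(148,291),115)
E
```

```text
ledge th 0.09991343509996108 5.72461814788203 t [520.3043864  -60.95626735]
[[-3.3, 1.2], [-3.1, -1.2], [-0.5, -3.1], [-2.7, 3.5], [12.2, 0.6], [-1.5, -1.9], [-0.5, -1.1], [-0.9, 1.2], [0.4, 0.8]]
oil world [536.8   2.3] ledge [22.7 61.3]
oil world [487.3  -7.7] ledge [-27.5  56.3]
oil world [496.5 -97.4] ledge [-27.3 -33.9]
oil world [548.3 -91.3] ledge [ 24.9 -33. ]
neck world [511.4   7.3] ledge [-2.  68.8]
cap far world [510.9  45.2] ledge [  1.3 106.6]
jarb world [ 531.7 -193.3] ledge [  -1.9 -132.8]
jara world [ 538.3 -268.6] ledge [  -2.8 -208.4]
tin world [597.5 200.3] ledge [102.8 252.3]
tin world [580.9 109.8] ledge [ 77.4 163.8]
tin world [491.4 125.4] ledge [-10.2 188.3]
tin world [509.5 213.9] ledge [ 16.6 274.6]
stoptip world [411.2 129.5] ledge [-89.6 200.3]
```

The oil bottle lies at ledge y -34 to 106. Rotating it about its lower base edge stands it at about y = -60. I'll turn the tool so its axes line up with the ledge.

{"api": "carry_out", "payload": {"rows": [{"offset": [0, 0, 0], "spin": -0.1177, "claw": 60}, {"offset": [0, 0, 0], "spin": -0.1177, "claw": 60}, {"offset": [0, 0, 0], "spin": -0.1177, "claw": 60}, {"offset": [0, 0, 0], "spin": -0.1177, "claw": 60}, {"offset": [0, 0, 0], "spin": -0.1177, "claw": 60}, {"offset": [0, 0, 0], "spin": -0.1177, "claw": 60}, {"offset": [0, 0, 0], "spin": -0.1177, "claw": 60}, {"offset": [0, 0, 0], "spin": -0.1177, "claw": 60}, {"offset": [0, 0, 0], "spin": -0.1177, "claw": 60}, {"offset": [0, 0, 0], "spin": -0.1177, "claw": 60}, {"offset": [0, 0, 0], "spin": -0.1177, "claw": 60}]}}

```text
t: 1.12
tcp_pos: [211.0, -534.7, 245.0]
ee_rot: [-2.101, -2.335, -0.001]
contact_force: [0.2, 0.1, -0.4]
finger_gap: 0.701
gripper_force: 0.0
```

```bash
cat >> h.py <<'E'
T=np.array([518.9,-61.1]);TH=0.0995;RL=np.array([[np.cos(TH),-np.sin(TH)],[np.sin(TH),np.cos(TH)]])
def me():
    s=get_state();p=s['tcp_pos'];R=cv2.Rodrigues(np.array(s['ee_rot'],float))[0]
    l=RL.T@(p[:2]-T);yaw=np.arctan2(R[1,0],R[0,0])
    print('t',round(s['t'],2),'tcp ledge',np.round([*l,p[2]],1),'yaw-ledge',round(yaw-TH,4),'F',np.round(s['contact_force'],1),'gap',round(float(s['finger_gap'])*85.4,1),'j',np.round(s['joint_positions'],2))
    return np.array([*l,p[2]]),R
def go(x,y,z):
    p,R=me();d=np.array([*(RL@(np.array([x,y])-p[:2])),z-p[2]]);print('tool offset',np.round(R.T@d,1))
E
python3 -c "
from h import *
print(robot.tips_ahead);go(-.5,92,245)"
```

```text
14.0
t 1.12 tcp ledge [-353.4 -440.7  245. ] yaw-ledge 1.5768 F [ 0.2  0.1 -0.4] gap 59.9 j [-1.4   0.18  1.61  0.    1.35 -1.51]
tool offset [5.306e+02 3.561e+02 3.000e-01]
```

{"api": "carry_out", "payload": {"rows": [{"offset": [33.2, 22.2, 0], "spin": 0, "claw": 60}, {"offset": [33.2, 22.2, 0], "spin": 0, "claw": 60}, {"offset": [33.2, 22.2, 0], "spin": 0, "claw": 60}, {"offset": [33.2, 22.2, 0], "spin": 0, "claw": 60}, {"offset": [33.2, 22.2, 0], "spin": 0, "claw": 60}, {"offset": [33.2, 22.2, 0], "spin": 0, "claw": 60}, {"offset": [33.2, 22.2, 0], "spin": 0, "claw": 60}, {"offset": [33.2, 22.2, 0], "spin": 0, "claw": 60}, {"offset": [33.2, 22.2, 0], "spin": 0, "claw": 60}, {"offset": [33.2, 22.2, 0], "spin": 0, "claw": 60}, {"offset": [33.2, 22.2, 0], "spin": 0, "claw": 60}, {"offset": [33.2, 22.2, 0], "spin": 0, "claw": 60}]}}

```text
t: 2.12
tcp_pos: [437.0, -110.0, 245.5]
ee_rot: [2.108, 2.329, 0.0]
contact_force: [0.9, -1.0, -1.0]
finger_gap: 0.701
gripper_force: 0.0
```

{"api": "carry_out", "payload": {"rows": [{"offset": [33.2, 22.2, 0], "spin": 0, "claw": 60}, {"offset": [33.2, 22.2, 0], "spin": 0, "claw": 60}, {"offset": [33.2, 22.2, 0], "spin": 0, "claw": 60}, {"offset": [33.2, 22.2, 0], "spin": 0, "claw": 60}, {"offset": [0, 0, 0], "spin": 0, "claw": 60}, {"offset": [0, 0, 0], "spin": 0, "claw": 60}]}}

```text
t: 2.62
tcp_pos: [511.8, 31.1, 244.9]
ee_rot: [-2.102, -2.334, 0.001]
contact_force: [-0.6, -0.3, -0.3]
finger_gap: 0.701
gripper_force: 0.0
```

```bash
python3 -c "
from h import *
go(-.5,92,91)
c=cap('wrist','w1');print(c['fx'],c['cx'],c['cy'],np.round(c['hand_eye'],3).tolist())"
```

```text
t 2.62 tcp ledge [  2.1  92.4 244.9] yaw-ledge 1.5754 F [-0.6 -0.3 -0.3] gap 59.9 j [-0.17  0.04  1.76 -0.    1.34 -0.28]
tool offset [ -0.4  -2.4 153.9]
309.70691628693146 319.9419929855395 196.5089854904063 [[-0.0, -0.963, -0.271, 69.433], [1.0, 0.0, -0.002, -0.002], [0.002, -0.271, 0.963, -127.429], [0.0, 0.0, 0.0, 1.0]]
```

View pics/w1.png

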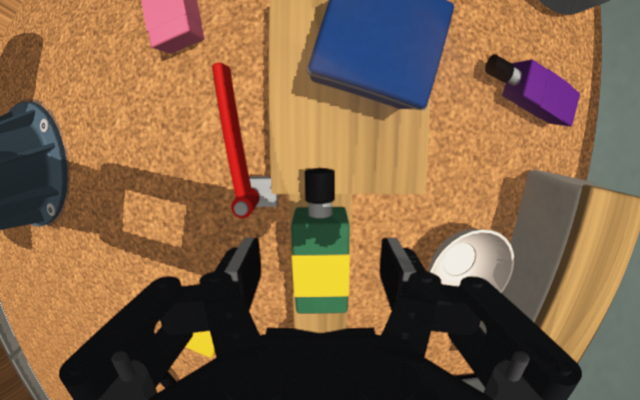

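The wrist view shows the bottle between the fingers. The cap spans about (307–335, 170–201), the body base is at y≈312, the landing's lane edge is at (272,192) and (427,193), and the tin is at (385,50).

```bash
cat >> h.py <<'E'
def wray(c,s,uv,z):
    H=np.array(c['hand_eye']);R=cv2.Rodrigues(np.array(s['ee_rot'],float))[0];p=np.array(s['tcp_pos'])
    uv=np.atleast_2d(uv).astype(float);d=uv-[c['cx'],c['cy']];r=np.hypot(*d.T);a=r/c['fx']
    v=np.c_[d/np.maximum(r,1e-9)[:,None]*np.sin(a)[:,None],np.cos(a)]
    v=v@H[:3,:3].T@R.T;o=R@H[:3,3]+p
    w=o+v*((z-o[2])/v[:,2])[:,None]
    return w,np.round((w[:,:2]-T)@RL,1)
E
python3 - <<'E'
from h import *
s=get_state();c=cap('wrist')
print('landing corners (-50,75),(110,75)',wray(c,s,[(272,192),(427,193)],70)[1].tolist())
print('cap end L,R, neck side',wray(c,s,[(307,185),(335,185),(321,201)],96)[1].tolist(),'capend top',wray(c,s,[(320,170)],110)[1])
print('body top corners',wray(c,s,[(293,209),(349,209)],122)[1].tolist(),'base',wray(c,s,[(296,312),(348,312)],122)[1].tolist())
print('pin',wray(c,s,[(241,208)],117)[1])
E
```

```text
landing corners (-50,75),(110,75) [[-47.9, 80.0], [113.5, 79.6]]
cap end L,R, neck side [[-11.0, 93.7], [14.8, 93.8], [1.9, 78.4]] capend top [[  1.  110.4]]
body top corners [[-21.9, 78.9], [25.8, 79.1]] base [[-22.5, -29.1], [29.1, -29.0]]
pin [[-68.9  77.9]]
```

{"api": "carry_out", "payload": {"rows": [{"offset": [3.5, 0, 30], "spin": 0, "claw": 60}, {"offset": [0, 0, 30], "spin": 0, "claw": 60}, {"offset": [0, 0, 30], "spin": 0, "claw": 60}, {"offset": [0, 0, 30], "spin": 0, "claw": 60}, {"offset": [0, 0, 20], "spin": 0, "claw": 60}, {"offset": [0, 0, 13], "spin": 0, "claw": 60}, {"offset": [0, 0, 0], "spin": 0, "claw": 60}, {"offset": [0, 0, 0], "spin": 0, "claw": 20}, {"offset": [0, 0, 0], "spin": 0, "claw": 20}, {"offset": [0, 0, 0], "spin": 0, "claw": 20}, {"offset": [0, 0, 0], "spin": 0, "claw": 20}, {"offset": [0, 0, 0], "spin": 0, "claw": 20}]}}

```text
t: 3.72
tcp_pos: [512.4, 31.9, 93.8]
ee_rot: [2.106, 2.327, 0.002]
contact_force: [-1.2, -1.6, 4.8]
finger_gap: 0.308
gripper_force: 58.8
```

```bash
sed -i 's/T=np.array(\[518.9,-61.1\])/T=np.array([520.5,-57.4])/' h.py; python3 - <<'E'
from h import *
me();print(get_state()['gripper_force'])
a=np.radians(np.linspace(0,90,25));x=126*np.cos(a)-26*np.sin(a);z=26*np.cos(a)+126*np.sin(a)
print([(round(u,1),round(-w,1)) for u,w in zip(np.diff(x),np.diff(z))])
E
```

```text
t 3.72 tcp ledge [ 0.8 89.7 93.8] yaw-ledge 1.571 F [-1.2 -1.6  4.8] gap 26.3 j [-0.17  0.24  1.88 -0.    1.02 -0.27]
58.8149231672287
[(np.float64(-2.0), np.float64(-8.2)), (np.float64(-2.5), np.float64(-8.0)), (np.float64(-3.0), np.float64(-7.9)), (np.float64(-3.5), np.float64(-7.6)), (np.float64(-4.0), np.float64(-7.4)), (np.float64(-4.5), np.float64(-7.1)), (np.float64(-5.0), np.float64(-6.8)), (np.float64(-5.4), np.float64(-6.5)), (np.float64(-5.8), np.float64(-6.1)), (np.float64(-6.2), np.float64(-5.7)), (np.float64(-6.5), np.float64(-5.3)), (np.float64(-6.9), np.float64(-4.9)), (np.float64(-7.2), np.float64(-4.4)), (np.float64(-7.5), np.float64(-3.9)), (np.float64(-7.7), np.float64(-3.4)), (np.float64(-7.9), np.float64(-2.9)), (np.float64(-8.1), np.float64(-2.4)), (np.float64(-8.2), np.float64(-1.9)), (np.float64(-8.3), np.float64(-1.3)), (np.float64(-8.4), np.float64(-0.8)), (np.float64(-8.4), np.float64(-0.2)), (np.float64(-8.4), np.float64(0.3)), (np.float64(-8.4), np.float64(0.9)), (np.float64(-8.3), np.float64(1.4))]
```

{"api": "carry_out", "payload": {"rows": [{"offset": [-2.0, 0, -8.2], "spin": 0, "claw": 20}, {"offset": [-2.5, 0, -8.0], "spin": 0, "claw": 20}, {"offset": [-3.0, 0, -7.9], "spin": 0, "claw": 20}, {"offset": [-3.5, 0, -7.6], "spin": 0, "claw": 20}, {"offset": [-4.0, 0, -7.4], "spin": 0, "claw": 20}, {"offset": [-4.5, 0, -7.1], "spin": 0, "claw": 20}, {"offset": [-5.0, 0, -6.8], "spin": 0, "claw": 20}, {"offset": [-5.4, 0, -6.5], "spin": 0, "claw": 20}, {"offset": [-5.8, 0, -6.1], "spin": 0, "claw": 20}, {"offset": [-6.2, 0, -5.7], "spin": 0, "claw": 20}, {"offset": [-6.5, 0, -5.3], "spin": 0, "claw": 20}, {"offset": [-6.9, 0, -4.9], "spin": 0, "claw": 20}]}}

```text
t: 4.72
tcp_pos: [516.8, -23.2, 174.3]
ee_rot: [-2.108, -2.329, -0.0]
contact_force: [0.1, -0.6, -2.8]
finger_gap: 0.308
gripper_force: 59.3
```

```bash
python3 - <<'E'
from h import *
me();c=cap('scene');cv2.imwrite('pics/d.png',cv2.resize(c['img'][120:280,240:500],None,fx=2.5,fy=2.5))
E
```

```text
t 4.72 tcp ledge [ -0.3  34.4 174.3] yaw-ledge 1.5709 F [ 0.1 -0.6 -2.8] gap 26.3 j [-0.27  0.13  1.82  0.    1.19 -0.37]
```

View pics/d.png

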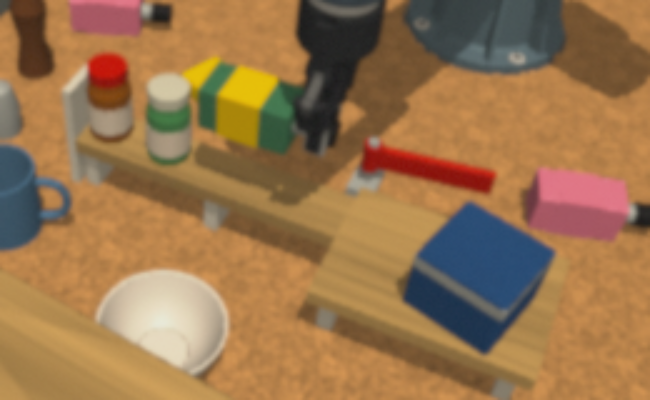

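The bottle stayed level because the pads hold it rigidly; the scene crop shows it horizontal at (250,105). I'll set it back down and test whether a slightly wider claw command lowers the grip force so it can pivot.

{"api": "carry_out", "payload": {"rows": [{"offset": [18, 0, 5], "spin": 0, "claw": 20}, {"offset": [18, 0, 10], "spin": 0, "claw": 20}, {"offset": [14, 0, 20], "spin": 0, "claw": 20}, {"offset": [5.3, 0, 20], "spin": 0, "claw": 20}, {"offset": [0, 0, 16], "spin": 0, "claw": 20}, {"offset": [0, 0, 10], "spin": 0, "claw": 20}, {"offset": [0, 0, 0], "spin": 0, "claw": 20}, {"offset": [0, 0, 0], "spin": 0, "claw": 26.2}, {"offset": [0, 0, 0], "spin": 0, "claw": 26.2}]}}

```text
t: 5.52
tcp_pos: [511.5, 32.2, 92.9]
ee_rot: [2.108, 2.329, -0.0]
contact_force: [0.2, -0.2, -2.0]
finger_gap: 0.309
gripper_force: 53.2
```

{"api": "carry_out", "payload": {"rows": [{"offset": [0, 0, 0], "spin": 0, "claw": 26.8}, {"offset": [0, 0, 0], "spin": 0, "claw": 26.8}]}}

```text
t: 5.68
tcp_pos: [511.5, 32.2, 93.0]
ee_rot: [2.108, 2.329, 0.0]
contact_force: [-0.4, -0.7, -2.1]
finger_gap: 0.313
gripper_force: 32.8
```

{"api": "carry_out", "payload": {"rows": [{"offset": [0, 0, 0], "spin": 0, "claw": 27.4}, {"offset": [0, 0, 0], "spin": 0, "claw": 27.4}]}}

```text
t: 5.85
tcp_pos: [511.4, 32.3, 93.0]
ee_rot: [2.108, 2.329, 0.0]
contact_force: [-0.2, 0.3, -1.9]
finger_gap: 0.325
gripper_force: 14.1
```

{"api": "carry_out", "payload": {"rows": [{"offset": [0, 0, 0], "spin": 0, "claw": 27.6}, {"offset": [-2.0, 0, -8.2], "spin": 0, "claw": 27.6}, {"offset": [-2.5, 0, -8.0], "spin": 0, "claw": 27.6}, {"offset": [-3.0, 0, -7.9], "spin": 0, "claw": 27.6}, {"offset": [0, 0, 0], "spin": 0, "claw": 27.6}]}}

```text
t: 6.27
tcp_pos: [513.6, 24.2, 119.4]
ee_rot: [2.106, 2.326, 0.003]
contact_force: [-0.0, 0.3, -1.0]
finger_gap: 0.323
gripper_force: 8.8
```

```bash
python3 - <<'E'
from h import *
me();c=cap('scene');cv2.imwrite('pics/e.png',cv2.resize(c['img'][120:280,240:500],None,fx=2.5,fy=2.5))
E
```

```text
t 6.27 tcp ledge [  1.3  81.9 119.4] yaw-ledge 1.5706 F [-0.   0.3 -1. ] gap 27.6 j [-0.18  0.2   1.86 -0.    1.07 -0.28]
```

View pics/e.png

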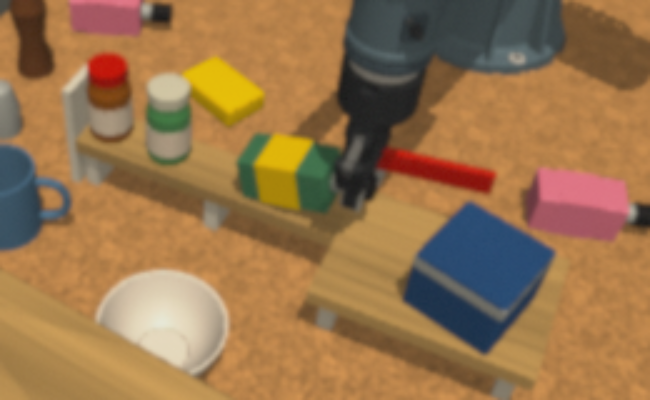

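It now pivots: the body is tilted and its base is still on the ledge, with Fz at about half the weight. I'll continue the arc.

{"api": "carry_out", "payload": {"rows": [{"offset": [-3.5, 0, -7.6], "spin": 0, "claw": 27.6}, {"offset": [-4.0, 0, -7.4], "spin": 0, "claw": 27.6}, {"offset": [-4.5, 0, -7.1], "spin": 0, "claw": 27.6}, {"offset": [-5.0, 0, -6.8], "spin": 0, "claw": 27.6}, {"offset": [-5.4, 0, -6.5], "spin": 0, "claw": 27.6}, {"offset": [-5.8, 0, -6.1], "spin": 0, "claw": 27.6}, {"offset": [-6.2, 0, -5.7], "spin": 0, "claw": 27.6}, {"offset": [-6.5, 0, -5.3], "spin": 0, "claw": 27.6}, {"offset": [-6.9, 0, -4.9], "spin": 0, "claw": 27.6}, {"offset": [-7.2, 0, -4.4], "spin": 0, "claw": 27.6}, {"offset": [0, 0, 0], "spin": 0, "claw": 27.6}]}}

```text
t: 7.23
tcp_pos: [518.3, -31.3, 179.8]
ee_rot: [2.108, 2.327, 0.001]
contact_force: [0.1, 0.6, -1.3]
finger_gap: 0.321
gripper_force: 9.3
```

```bash
python3 - <<'E'
from h import *
me();c=cap('scene');im=cv2.resize(c['img'][120:280,240:500],None,fx=2.5,fy=2.5)
cv2.imwrite('pics/f.png',im)
E
```

```text
t 7.23 tcp ledge [  0.4  26.2 179.8] yaw-ledge 1.5699 F [ 0.1  0.6 -1.3] gap 27.4 j [-0.29  0.13  1.81 -0.    1.2  -0.39]
```

View pics/f.png

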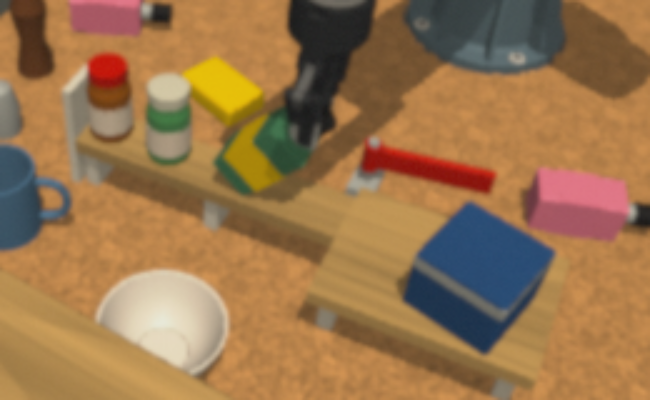

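The bottle is tilted by about half a turn's quarter, pivoting on its base edge at crop (235,180). I'll finish the arc.

{"api": "carry_out", "payload": {"rows": [{"offset": [-7.5, 0, -3.9], "spin": 0, "claw": 27.6}, {"offset": [-7.7, 0, -3.4], "spin": 0, "claw": 27.6}, {"offset": [-7.9, 0, -2.9], "spin": 0, "claw": 27.6}, {"offset": [-8.1, 0, -2.4], "spin": 0, "claw": 27.6}, {"offset": [-8.2, 0, -1.9], "spin": 0, "claw": 27.6}, {"offset": [-8.3, 0, -1.3], "spin": 0, "claw": 27.6}, {"offset": [-8.4, 0, -0.8], "spin": 0, "claw": 27.6}, {"offset": [-8.4, 0, -0.2], "spin": 0, "claw": 27.6}, {"offset": [-8.4, 0, 0.3], "spin": 0, "claw": 27.6}, {"offset": [-8.4, 0, 0.9], "spin": 0, "claw": 27.6}, {"offset": [-8.3, 0, 1.4], "spin": 0, "claw": 27.6}, {"offset": [0, 0, 0], "spin": 0, "claw": 27.6}]}}

```text
t: 8.28
tcp_pos: [527.3, -121.1, 194.2]
ee_rot: [2.107, 2.326, -0.0]
contact_force: [-1.8, -0.4, 5.4]
finger_gap: 0.322
gripper_force: 10.8
```

```bash
python3 - <<'E'
from h import *
me();c=cap('scene');d=cap('top')
im=cv2.resize(c['img'][120:240,240:440],None,fx=2.,fy=2.);e=cv2.resize(d['img'][180:300,220:420],None,fx=2,fy=2)
cv2.imwrite('pics/g.png',np.hstack([im,e]))
E
```

```text
t 8.28 tcp ledge [  0.5 -64.1 194.2] yaw-ledge 1.57 F [-1.8 -0.4  5.4] gap 27.5 j [-0.44  0.16  1.74 -0.    1.24 -0.54]
```

View pics/g.png

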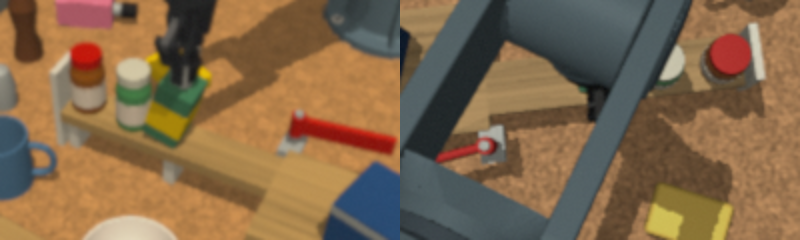

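```bash
cat >> h.py <<'E'
def proj(c,P):
    P=np.atleast_2d(P).astype(float);w=np.c_[P[:,:2]@RL.T+T,P[:,2]]
    K=np.array([[c['fx'],0,c['cx']],[0,c['fy'],c['cy']],[0,0,1]])
    return np.round(cv2.projectPoints(w,np.array(c['rvec'],float),np.array(c['tvec'],float),K,None)[0][:,0],1)
E
python3 - <<'E'
from h import *
c=cap('scene');im=c['img'];hsv=cv2.cvtColor(im,cv2.COLOR_BGR2HSV)
cv2.imwrite('pics/i.png',cv2.resize(im[135:205,280:370],None,fx=8,fy=8,interpolation=cv2.INTER_CUBIC))
for d in (0,12):
    a=np.radians(d);yp=-64.1-126*np.sin(a)+26*np.cos(a)
    u=np.array([np.sin(a),np.cos(a)]);v=np.array([-np.cos(a),np.sin(a)])
    f=lambda al,pe,x:(x,yp+al*u[0]+pe*v[0],70+al*u[1]+pe*v[1])
    print(d,yp,'front face base(+y,-y) band? shoulder(+y,-y)',(8*(proj(c,[f(0,0,26),f(0,52,26),f(98,0,26),f(98,52,26),f(0,0,-26)])-[280,135])).tolist())
print('jar b base',8*(proj(c,[(25,-136,70),(0,-111,70)])-[280,135]))
E
```

```text
0 -38.099999999999994 front face base(+y,-y) band? shoulder(+y,-y) [[437.5999999999999, 502.4000000000001], [300.0, 451.20000000000005], [454.4000000000001, 287.20000000000005], [305.5999999999999, 235.20000000000005], [500.8000000000002, 406.4000000000001]]
12 -64.86503542395872 front face base(+y,-y) band? shoulder(+y,-y) [[366.4000000000001, 476.0], [233.5999999999999, 404.0], [435.1999999999998, 285.5999999999999], [291.1999999999998, 209.5999999999999], [431.1999999999998, 380.79999999999995]]
jar b base [[183.2 404.8]
 [280.8 384. ]]
```

View pics/i.png

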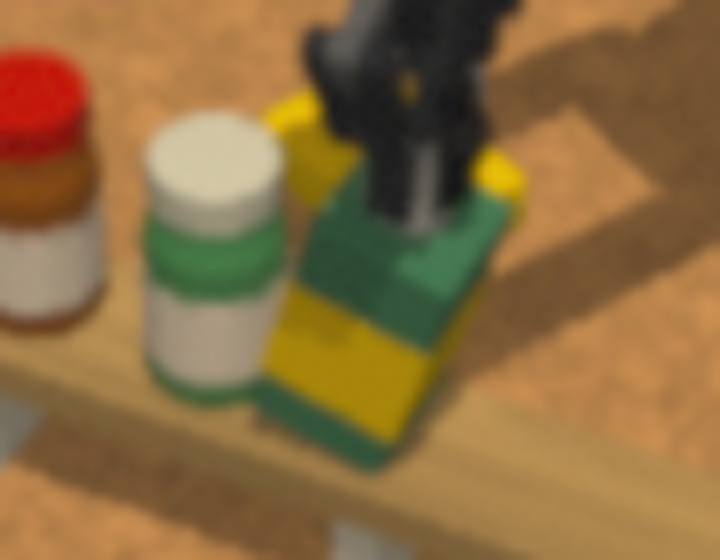

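The crop shows the bottle about 13° short of upright, with its near base corner at (378,470) and its back base corner at (258,405), beside jar b. The base slid. I'll grip tight, lift, shift +y by 29, set down and finish with a looser grip.

{"api": "carry_out", "payload": {"rows": [{"offset": [0, 0, 0], "spin": 0, "claw": 20}, {"offset": [0, 0, 0], "spin": 0, "claw": 20}, {"offset": [1, 0, -4], "spin": 0, "claw": 20}, {"offset": [6, 0, -5], "spin": 0, "claw": 20}, {"offset": [7, 0, 0], "spin": 0, "claw": 20}, {"offset": [7, 0, 0], "spin": 0, "claw": 20}, {"offset": [6, 0, 2], "spin": 0, "claw": 20}, {"offset": [2, 0, 3], "spin": 0, "claw": 20}, {"offset": [0, 0, 0], "spin": 0, "claw": 20}, {"offset": [0, 0, 0], "spin": 0, "claw": 20}]}}

```text
t: 9.27
tcp_pos: [523.2, -89.6, 196.3]
ee_rot: [-2.107, -2.329, 0.001]
contact_force: [0.6, -0.1, -2.8]
finger_gap: 0.307
gripper_force: 59.1
```

{"api": "carry_out", "payload": {"rows": [{"offset": [0, 0, 1], "spin": 0, "claw": 20}, {"offset": [0, 0, 1], "spin": 0, "claw": 20}, {"offset": [0, 0, 0], "spin": 0, "claw": 20}]}}

```text
t: 9.52
tcp_pos: [523.5, -90.2, 194.7]
ee_rot: [-2.108, -2.329, 0.0]
contact_force: [0.4, 0.3, -1.7]
finger_gap: 0.313
gripper_force: 59.1
```

{"api": "carry_out", "payload": {"rows": [{"offset": [0, 0, 0], "spin": 0, "claw": 27.4}, {"offset": [0, 0, 0], "spin": 0, "claw": 27.8}, {"offset": [-4, 0, 0], "spin": 0, "claw": 27.8}, {"offset": [-4, 0, 0], "spin": 0, "claw": 27.8}, {"offset": [-4, 0, 0.1], "spin": 0, "claw": 27.8}, {"offset": [-4, 0, 0.3], "spin": 0, "claw": 27.8}, {"offset": [-4, 0, 0.5], "spin": 0, "claw": 27.8}, {"offset": [-4, 0, 0.7], "spin": 0, "claw": 27.8}, {"offset": [-3, 0, 0.8], "spin": 0, "claw": 27.8}, {"offset": [0, 0, 0], "spin": 0, "claw": 27.8}]}}

```text
t: 10.35
tcp_pos: [526.8, -118.0, 193.3]
ee_rot: [2.108, 2.327, 0.0]
contact_force: [-0.7, -0.6, 4.2]
finger_gap: 0.326
gripper_force: 4.9
```

```bash
cat >> h.py <<'E'
def bottle(c):
    hsv=cv2.cvtColor(c['img'],cv2.COLOR_BGR2HSV);x0,y0=305,140
    m=cv2.inRange(hsv[y0:205,x0:362],(22,120,60),(85,255,255));m=cv2.morphologyEx(m,cv2.MORPH_OPEN,np.ones((3,3)))
    n,l,st,ce=cv2.connectedComponentsWithStats(m)
    return m,(x0,y0)
E
python3 - <<'E'
from h import *
me();c=cap('scene')
m,o=bottle(c)
for r in range(20,m.shape[0],2):
    k=np.flatnonzero(m[r]); 
    if len(k):print(r+o[1],k.min()+o[0],k.max()+o[0],end=' | ')
p=lambda y:proj(c,[(26,y+26,70),(26,y-26,70),(26,y+26,168),(26,y-26,168),(-26,y+26,70),(-26,y+26,168)]).tolist()
print();print('upright at -60',p(-60),'-70',p(-70))
E
```

```text
t 10.35 tcp ledge [  0.2 -60.9 193.3] yaw-ledge 1.5703 F [-0.7 -0.6  4.2] gap 27.8 j [-0.44  0.15  1.75 -0.    1.24 -0.54]
160 319 324 | 174 319 343 | 176 319 342 | 178 319 342 | 180 318 341 | 182 318 340 | 184 318 340 | 186 320 339 | 188 324 338 | 190 328 336 | 192 333 336 | 
upright at -60 [[336.1, 198.3], [318.9, 191.9], [338.2, 171.4], [319.6, 164.9], [344.0, 186.2], [346.6, 159.4]] -70 [[332.8, 197.1], [315.6, 190.6], [334.6, 170.2], [316.1, 163.7], [340.7, 185.1], [343.1, 158.2]]
```

The left edge is vertical (column 319 down to 318) and matches upright at y≈-60. I'll release and rise.

{"api": "carry_out", "payload": {"rows": [{"offset": [0, 0, -1], "spin": 0, "claw": 28.5}, {"offset": [0, 0, 0], "spin": 0, "claw": 30}, {"offset": [0, 0, 0], "spin": 0, "claw": 45}, {"offset": [0, 0, 0], "spin": 0, "claw": 45}, {"offset": [0, 0, -15], "spin": 0, "claw": 45}, {"offset": [0, 0, -30], "spin": 0, "claw": 45}, {"offset": [20, 0, -20], "spin": 0, "claw": 45}, {"offset": [38, 0, 0], "spin": 0, "claw": 45}, {"offset": [38, 0, 0], "spin": 0, "claw": 45}, {"offset": [0, 0, 0], "spin": 0, "claw": 45}]}}

```text
t: 11.23
tcp_pos: [515.7, -15.9, 258.7]
ee_rot: [-2.102, -2.333, -0.003]
contact_force: [-0.3, 0.5, -0.9]
finger_gap: 0.528
gripper_force: 0.0
```

```bash
python3 - <<'E'
from h import *
s=get_state();me();c=cap('scene');w=cap('wrist')
m,o=bottle(c)
for r in range(10,m.shape[0],3):
    k=np.flatnonzero(m[r]); 
    if len(k):print(r+o[1],k.min()+o[0],k.max()+o[0],end=' | ')
p=lambda y:proj(c,[(26,y+26,70),(26,y-26,70),(26,y+26,168),(26,y-26,168),(-26,y+26,70),(-26,y+26,168)]).tolist()
print();print('upright at -60',p(-60))
W=w['img'];hsv=cv2.cvtColor(W,cv2.COLOR_BGR2HSV)
def big(lo,hi):
    m=cv2.inRange(hsv,lo,hi);k=max(cv2.findContours(m,0,1)[0],key=cv2.contourArea);return k,cv2.minAreaRect(k)
k,r=big((100,90,40),(125,255,255))
print('tin rect',r);
ap=cv2.approxPolyDP(k,6,True)[:,0];print(ap.tolist(),wray(w,s,ap,145)[1].tolist())
t=cap('top');cv2.imwrite('pics/j.png',np.hstack([cv2.resize(W,(400,250)),cv2.resize(t['img'],(400,250))]))
h2=cv2.cvtColor(t['img'],cv2.COLOR_BGR2HSV);m=cv2.inRange(h2[175:245,155:240],(100,90,30),(125,255,255));k=max(cv2.findContours(m,0,1)[0],key=cv2.contourArea)
ap=cv2.approxPolyDP(k,3,True)[:,0]+[155,175];q=ray(t,ap,145)[:,:2];print('top tin',ap.tolist(),np.round((q-T)@RL,1).tolist())
E
```

```text
t 11.23 tcp ledge [ -0.7  41.8 258.7] yaw-ledge 1.5754 F [-0.3  0.5 -0.9] gap 45.1 j [-0.26  0.04  1.74  0.    1.37 -0.37]
150 314 326 | 153 315 340 | 156 315 343 | 159 318 344 | 171 340 342 | 174 317 341 | 177 317 341 | 180 317 340 | 183 317 340 | 186 317 337 | 189 325 336 | 
upright at -60 [[336.1, 198.3], [318.9, 191.9], [338.2, 171.4], [319.6, 164.9], [344.0, 186.2], [346.6, 159.4]]
tin rect ((372.0, 23.0), (46.0, 122.0), 90.0)
[[311, 12], [420, 46], [433, 0], [314, 0]] [[-8.6, 192.0], [77.8, 168.0], [90.4, 210.4], [-6.4, 202.5]]
top tin [[180, 224], [207, 230], [211, 217], [187, 210]] [[11.9, 247.7], [-8.2, 187.6], [20.1, 176.8], [42.0, 230.3]]
```

Bottle stands at about y = -63. Next I'll go to the far (+x) side of the tin, turn the tool square, and push -x so the tin aligns and centres.

{"api": "carry_out", "payload": {"rows": [{"offset": [29, 22, 0], "spin": 0, "claw": 50}, {"offset": [29, 22, 0], "spin": 0, "claw": 50}, {"offset": [29, 22, 0], "spin": 0, "claw": 50}, {"offset": [29, 22, 0], "spin": 0, "claw": 50}, {"offset": [29, 22, 0], "spin": 0, "claw": 50}, {"offset": [29, 22, 0], "spin": 0, "claw": 50}, {"offset": [0, 0, 0], "spin": 0.121, "claw": 50}, {"offset": [0, 0, 0], "spin": 0.121, "claw": 50}, {"offset": [0, 0, 0], "spin": 0.121, "claw": 50}, {"offset": [0, 0, 0], "spin": 0.121, "claw": 50}, {"offset": [0, 0, 0], "spin": 0.121, "claw": 50}, {"offset": [0, 0, 0], "spin": 0.121, "claw": 50}]}}

```text
t: 12.38
tcp_pos: [631.3, 163.2, 257.7]
ee_rot: [-2.803, -1.418, 0.002]
contact_force: [0.3, -0.1, 0.6]
finger_gap: 0.584
gripper_force: 0.0
```

{"api": "carry_out", "payload": {"rows": [{"offset": [0, 0, 0], "spin": 0.121, "claw": 50}, {"offset": [0, 0, 0], "spin": 0.121, "claw": 50}, {"offset": [0, 0, 0], "spin": 0.121, "claw": 50}, {"offset": [0, 0, 0], "spin": 0.121, "claw": 50}, {"offset": [0, 0, 0], "spin": 0.121, "claw": 50}, {"offset": [0, 0, 0], "spin": 0.121, "claw": 50}, {"offset": [0, 0, 0], "spin": 0.121, "claw": 50}, {"offset": [0, 0, 0], "spin": 0, "claw": 50}]}}

```text
t: 13.05
tcp_pos: [631.2, 163.2, 257.8]
ee_rot: [3.138, 0.143, -0.001]
contact_force: [0.2, 0.7, 0.3]
finger_gap: 0.586
gripper_force: 0.0
```

```bash
python3 - <<'E'
from h import *
s=get_state();go(130,216,97);w=cap('wrist')
t=cap('top');cv2.imwrite('pics/k.png',np.hstack([cv2.resize(w['img'],(400,250)),cv2.resize(t['img'],(400,250))]))
hsv=cv2.cvtColor(w['img'],cv2.COLOR_BGR2HSV)
m=cv2.inRange(hsv,(100,90,40),(125,255,255));k=max(cv2.findContours(m,0,1)[0],key=cv2.contourArea)
ap=cv2.approxPolyDP(k,6,True)[:,0];print(ap.tolist(),wray(w,s,ap,145)[1].tolist())
E
```

```text
t 13.05 tcp ledge [132.1 208.6 257.8] yaw-ledge -0.0082 F [0.2 0.7 0.3] gap 50.0 j [ 0.07  0.34  1.38 -0.    1.42  1.55]
tool offset [ -2.   -7.5 160.8]
[[270, 228], [271, 272], [260, 312], [341, 329], [369, 251]] [[105.5, 251.5], [62.8, 253.6], [17.0, 268.2], [-3.9, 189.6], [83.2, 167.2]]
```

{"api": "carry_out", "payload": {"rows": [{"offset": [0, -10, 30], "spin": -0.002, "claw": 50}, {"offset": [0, 0, 35], "spin": 0, "claw": 50}, {"offset": [0, 0, 35], "spin": 0, "claw": 50}, {"offset": [0, 0, 35], "spin": 0, "claw": 50}, {"offset": [0, 0, 18], "spin": 0, "claw": 50}, {"offset": [0, 0, 8], "spin": 0, "claw": 50}, {"offset": [-8, 0, 0], "spin": 0, "claw": 50}, {"offset": [-6, 0, 0], "spin": 0, "claw": 50}, {"offset": [-4, 0, 0], "spin": 0, "claw": 50}, {"offset": [-4, 0, 0], "spin": 0, "claw": 50}, {"offset": [-4, 0, 0], "spin": 0, "claw": 50}, {"offset": [-4, 0, 0], "spin": 0, "claw": 50}]}}

```text
t: 14.15
tcp_pos: [600.7, 172.1, 99.3]
ee_rot: [-3.137, -0.157, -0.005]
contact_force: [3.6, 1.6, 0.1]
finger_gap: 0.586
gripper_force: 0.0
```

{"api": "carry_out", "payload": {"rows": [{"offset": [-4, 0, 0], "spin": 0, "claw": 50}, {"offset": [-4, 0, 0], "spin": 0, "claw": 50}, {"offset": [-4, 0, 0], "spin": 0, "claw": 50}, {"offset": [-4, 0, 0], "spin": 0, "claw": 50}, {"offset": [-4, 0, 0], "spin": 0, "claw": 50}, {"offset": [-4, 0, 0], "spin": 0, "claw": 50}, {"offset": [-3, 0, 0], "spin": 0, "claw": 50}, {"offset": [0, 0, 0], "spin": 0, "claw": 50}]}}

```text
t: 14.82
tcp_pos: [572.3, 169.2, 97.5]
ee_rot: [3.138, 0.157, -0.001]
contact_force: [1.9, 0.4, 1.2]
finger_gap: 0.588
gripper_force: 0.0
```

```bash
cat >> h.py <<'E'
def tin(c,s=None,roi=None):
    hsv=cv2.cvtColor(c['img'],cv2.COLOR_BGR2HSV);m=cv2.inRange(hsv,(100,90,30),(125,255,255))
    if roi: M=m*0;x0,y0,x1,y1=roi;M[y0:y1,x0:x1]=m[y0:y1,x0:x1];m=M
    k=max(cv2.findContours(m,0,1)[0],key=cv2.contourArea);ap=cv2.approxPolyDP(k,5 if s else 3,True)[:,0]
    q=wray(c,s,ap,145)[1] if s else np.round((ray(c,ap,145)[:,:2]-T)@RL,1)
    print('tin',cv2.contourArea(k),ap.tolist(),q.tolist())
E
python3 - <<'E'
from h import *
s=get_state();me();w=cap('wrist');tin(w,s)
t=cap('top');tin(t,None,(155,175,260,250));cv2.imwrite('pics/l.png',np.hstack([cv2.resize(w['img'],(400,250)),cv2.resize(t['img'],(400,250))]))
E
```

```text
t 14.82 tcp ledge [ 74.1 220.3  97.5] yaw-ledge 0.0002 F [1.9 0.4 1.2] gap 50.2 j [ 0.09  0.4   1.66 -0.    1.09  1.56]
tin 6406.0 [[272, 265], [263, 324], [377, 324], [368, 265]] [[99.3, 235.0], [76.6, 239.7], [76.6, 202.1], [99.3, 206.8]]
tin 1547.0 [[211, 200], [175, 208], [175, 244], [214, 240]] [[58.9, 174.5], [49.6, 257.4], [-31.7, 261.1], [-32.3, 173.3]]
```

{"api": "carry_out", "payload": {"rows": [{"offset": [-4, 0, 0], "spin": 0, "claw": 50}, {"offset": [-4, 0, 0], "spin": 0, "claw": 50}, {"offset": [-4, 0, 0], "spin": 0, "claw": 50}, {"offset": [0, 0, 0], "spin": 0, "claw": 50}, {"offset": [20, 0, 0], "spin": 0, "claw": 50}, {"offset": [20, 0, -20], "spin": 0, "claw": 50}, {"offset": [10, 0, -38], "spin": 0, "claw": 50}, {"offset": [0, 0, -38], "spin": 0, "claw": 50}, {"offset": [0, 0, -38], "spin": 0, "claw": 50}, {"offset": [0, 0, -20], "spin": 0, "claw": 50}, {"offset": [0, 0, 0], "spin": 0, "claw": 50}]}}

```text
t: 15.83
tcp_pos: [613.0, 173.4, 258.0]
ee_rot: [-3.137, -0.157, -0.014]
contact_force: [1.4, 0.1, 0.4]
finger_gap: 0.581
gripper_force: 0.0
```

```bash
python3 - <<'E'
from h import *
s=get_state();me();w=cap('wrist');tin(w,s)
t=cap('top');tin(t,None,(155,175,260,250))
cv2.imwrite('pics/m.png',w['img'])
E
```

```text
t 15.83 tcp ledge [115.  220.5 258. ] yaw-ledge 0.0003 F [1.4 0.1 0.4] gap 49.6 j [0.09 0.3  1.43 0.   1.4  1.56]
tin 5738.5 [[271, 269], [274, 328], [322, 333], [365, 327], [369, 270]] [[49.8, 264.7], [-18.5, 266.7], [-23.9, 219.2], [-17.1, 176.7], [48.8, 177.6]]
tin 1590.0 [[213, 207], [173, 211], [175, 249], [214, 246]] [[42.4, 170.9], [43.2, 262.2], [-42.8, 261.6], [-45.6, 174.1]]
```

{"api": "carry_out", "payload": {"rows": [{"offset": [0, 0, 35], "spin": 0, "claw": 50}, {"offset": [0, 0, 35], "spin": 0, "claw": 50}, {"offset": [0, 0, 35], "spin": 0, "claw": 50}, {"offset": [-10, 0, 35], "spin": 0, "claw": 50}, {"offset": [-15, 0, 20], "spin": 0, "claw": 50}, {"offset": [-15, 0, 0], "spin": 0, "claw": 50}, {"offset": [-9, 0, 0], "spin": 0, "claw": 50}, {"offset": [-2, 0, 0], "spin": 0, "claw": 50}, {"offset": [-2, 0, 0], "spin": 0, "claw": 50}, {"offset": [-2, 0, 0], "spin": 0, "claw": 50}, {"offset": [-2, 0, 0], "spin": 0, "claw": 50}, {"offset": [0, 0, 0], "spin": 0, "claw": 50}]}}

```text
t: 16.93
tcp_pos: [555.1, 167.4, 92.5]
ee_rot: [-3.138, -0.156, -0.004]
contact_force: [3.4, 0.3, 0.5]
finger_gap: 0.586
gripper_force: 0.0
```

```bash
python3 -c "
from h import *
go(58.5,220,97)"
```

```text
t 16.93 tcp ledge [ 56.7 220.3  92.5] yaw-ledge -0.0 F [3.4 0.3 0.5] gap 50.1 j [ 0.09  0.37  1.71 -0.    1.06  1.56]
tool offset [ 1.8  0.3 -4.5]
```

{"api": "carry_out", "payload": {"rows": [{"offset": [20, 0, 0], "spin": 0, "claw": 50}, {"offset": [20, 0, -20], "spin": 0, "claw": 40}, {"offset": [5, 0, -38], "spin": 0, "claw": 40}, {"offset": [0, 0, -38], "spin": 0, "claw": 40}, {"offset": [0, 0, -38], "spin": 0, "claw": 40}, {"offset": [0, 0, -30], "spin": 0, "claw": 40}, {"offset": [0, 0, 0], "spin": 0, "claw": 40}]}}

```text
t: 17.52
tcp_pos: [602.2, 172.3, 264.2]
ee_rot: [-3.137, -0.157, -0.019]
contact_force: [-0.1, 0.1, 1.3]
finger_gap: 0.467
gripper_force: 0.0
```

```bash
python3 - <<'E'
from h import *
s=get_state();me();w=cap('wrist');tin(w,s);t=cap('top');tin(t,None,(155,175,260,250))
# landing far edge (+x) and -y edge samples in wrist view: wood vs counter
g=cv2.cvtColor(w['img'],cv2.COLOR_BGR2LAB).astype(int)
H=np.array(w['hand_eye'])
# rectify: sample ledge-plane z=70 strip, print b-channel profile along x at fixed y
R=cv2.Rodrigues(np.array(s['ee_rot'],float))[0];p=np.array(s['tcp_pos'])
def pix(x,y,z):
    q=np.array([*(RL@[x,y]+T),z]);v=np.linalg.inv(H)@np.append(R.T@(q-p),1);a=np.arctan2(np.hypot(v[0],v[1]),v[2]);f=w['fx']*a/np.hypot(v[0],v[1]);return int(round(w['cx']+f*v[0])),int(round(w['cy']+f*v[1]))
for y in (110,140,150):
    o=[]
    for x in list(range(-66,-36,3))+[None]+list(range(96,126,3)):
        if x is None:o.append('|');continue
        u,v=pix(x,y,70)
        o.append(tuple(g[v,u]) if 0<=v<400 and 0<=u<640 else None)
    print(y,' '.join(str(int(i[1]))+'/'+str(int(i[0])) if isinstance(i,tuple) else str(i) for i in o))
E
```

```text
t 17.52 tcp ledge [104.2 220.4 264.2] yaw-ledge 0.0002 F [-0.1  0.1  1.3] gap 39.9 j [0.09 0.27 1.46 0.   1.4  1.56]
tin 5683.0 [[281, 264], [275, 328], [323, 333], [364, 327], [358, 263]] [[41.5, 256.2], [-33.7, 266.7], [-39.2, 218.1], [-32.2, 176.6], [42.5, 187.0]]
tin 1486.0 [[212, 210], [173, 214], [175, 249], [215, 248]] [[35.8, 173.6], [36.4, 262.5], [-42.8, 261.6], [-50.2, 172.2]]
110 128/10 128/10 128/9 128/10 128/11 128/9 128/10 128/9 128/10 128/9 | 137/153 137/154 138/165 138/167 137/168 136/117 144/147 145/166 145/174 144/139
140 128/9 128/10 128/9 128/10 128/10 130/9 128/10 128/8 128/9 128/9 | 137/153 137/160 138/166 138/169 137/168 137/107 144/143 144/145 145/150 144/147
150 128/10 128/9 130/10 128/9 128/10 130/9 128/9 128/9 128/9 128/9 | 137/155 137/153 138/162 137/168 137/168 137/101 143/136 144/139 144/151 145/156
```

{"api": "carry_out", "payload": {"rows": [{"offset": [0, 0, 0], "spin": -0.121, "claw": 40}, {"offset": [0, 0, 0], "spin": -0.121, "claw": 40}, {"offset": [0, 0, 0], "spin": -0.121, "claw": 40}, {"offset": [0, 0, 0], "spin": -0.121, "claw": 40}, {"offset": [0, 0, 0], "spin": -0.121, "claw": 40}, {"offset": [0, 0, 0], "spin": -0.121, "claw": 40}, {"offset": [0, 0, 0], "spin": -0.121, "claw": 40}, {"offset": [0, 0, 0], "spin": -0.121, "claw": 40}, {"offset": [0, 0, 0], "spin": -0.121, "claw": 40}, {"offset": [0, 0, 0], "spin": -0.121, "claw": 40}, {"offset": [0, 0, 0], "spin": -0.121, "claw": 40}, {"offset": [0, 0, 0], "spin": -0.121, "claw": 40}]}}

```text
t: 18.62
tcp_pos: [597.5, 171.7, 253.0]
ee_rot: [-2.234, -2.205, 0.006]
contact_force: [-0.5, -0.2, -0.4]
finger_gap: 0.467
gripper_force: 0.0
```

{"api": "carry_out", "payload": {"rows": [{"offset": [0, 0, 0], "spin": -0.119, "claw": 40}, {"offset": [20, -26, 0], "spin": 0, "claw": 40}, {"offset": [20, -26, 0], "spin": 0, "claw": 40}, {"offset": [20, -26, 0], "spin": 0, "claw": 40}, {"offset": [20, -26, 0], "spin": 0, "claw": 40}, {"offset": [0, 0, 0], "spin": 0, "claw": 40}, {"offset": [0, 0, 0], "spin": 0, "claw": 40}]}}

```text
t: 19.2
tcp_pos: [485.3, 241.7, 253.9]
ee_rot: [-2.104, -2.331, 0.004]
contact_force: [0.5, -0.2, 0.5]
finger_gap: 0.471
gripper_force: 0.0
```

```bash
cat >> h.py <<'E'
def rect(w,s,z,x0,x1,y0,y1):
    # ledge-plane picture at height z, 2 px/mm; column = x, row = y
    H=np.linalg.inv(np.array(w['hand_eye']));R=cv2.Rodrigues(np.array(s['ee_rot'],float))[0];p=np.array(s['tcp_pos'])
    X,Y=np.meshgrid(np.arange(x0,x1,.5),np.arange(y0,y1,.5));q=np.stack([X,Y],-1)@RL.T+T
    q=np.dstack([q,np.full(X.shape,float(z))])-p;v=(q@R)@H[:3,:3].T+H[:3,3]
    r=np.hypot(v[...,0],v[...,1]);f=w['fx']*np.arctan2(r,v[...,2])/r
    return cv2.remap(w['img'],np.float32(w['cx']+f*v[...,0]),np.float32(w['cy']+f*v[...,1]),1)
E
python3 - <<'E'
from h import *
s=get_state();me();w=cap('wrist');tin(w,s)
g=rect(w,s,145,-80,80,160,290);m=cv2.inRange(cv2.cvtColor(g,cv2.COLOR_BGR2HSV),(100,90,30),(125,255,255))
for i in range(0,260,20):
    k=np.flatnonzero(m[i]);print(160+i/2,(k.min()/2-80,k.max()/2-80) if len(k) else None,end=' ')
t=cap('top');tin(t,None,(155,175,260,260))
g=rect(w,s,70,-80,130,90,300);print()
L=cv2.cvtColor(g,cv2.COLOR_BGR2LAB).astype(int)
for y in (110,130,150): 
    r=L[(y-90)*2-3:(y-90)*2+4].mean(0);print(y,'near',np.round(r[40:84:4,0]).astype(int).tolist(),np.round(r[40:84:4,1]).astype(int).tolist(),'far',np.round(r[360:404:4,0]).astype(int).tolist(),np.round(r[360:404:4,1]).astype(int).tolist())
E
```

```text
t 19.2 tcp ledge [ -5.3 301.2 253.9] yaw-ledge 1.5735 F [ 0.5 -0.2  0.5] gap 40.2 j [ 0.24  0.1   1.68 -0.    1.36  0.14]
tin 7342.5 [[280, 235], [272, 321], [364, 322], [361, 236]] [[-39.2, 270.6], [-51.9, 179.3], [36.6, 178.8], [28.1, 270.0]]
160.0 None 170.0 None 180.0 (np.float64(-52.0), np.float64(37.5)) 190.0 (np.float64(-52.0), np.float64(39.0)) 200.0 (np.float64(-49.5), np.float64(37.5)) 210.0 (np.float64(-47.0), np.float64(35.5)) 220.0 (np.float64(-44.5), np.float64(33.0)) 230.0 (np.float64(-42.0), np.float64(30.0)) 240.0 (np.float64(-40.0), np.float64(28.5)) 250.0 (np.float64(-40.0), np.float64(28.5)) 260.0 (np.float64(-40.0), np.float64(28.0)) 270.0 (np.float64(-40.5), np.float64(28.5)) 280.0 (np.float64(-46.5), np.float64(32.5)) tin 1603.5 [[212, 210], [173, 214], [175, 253], [214, 250]] [[35.8, 173.6], [36.4, 262.5], [-51.7, 262.1], [-54.4, 174.7]]

110 near [129, 112, 108, 116, 131, 147, 150, 152, 158, 167, 166] [144, 143, 142, 143, 143, 141, 137, 137, 137, 137, 137] far [13, 13, 12, 13, 12, 14, 12, 12, 13, 13, 15] [128, 128, 128, 128, 128, 128, 128, 128, 128, 128, 128]
130 near [78, 79, 79, 79, 79, 79, 79, 78, 78, 78, 78] [136, 136, 137, 137, 136, 137, 136, 136, 136, 136, 136] far [12, 13, 13, 13, 13, 12, 12, 14, 22, 31, 33] [128, 129, 128, 128, 128, 128, 128, 128, 129, 128, 128]
150 near [69, 79, 78, 78, 78, 78, 78, 79, 78, 78, 78] [135, 136, 137, 136, 136, 137, 137, 137, 136, 136, 136] far [12, 13, 13, 12, 13, 12, 17, 28, 30, 28, 27] [128, 128, 128, 128, 128, 128, 128, 129, 129, 129, 128]
```

The tin sits at x≈-6.5, because the effective finger half-width is about 15.7 rather than 11. I'll nudge it back +x from the robot's side with the same finger face.

{"api": "carry_out", "payload": {"rows": [{"offset": [-27, -26, 0], "spin": 0, "claw": 30}, {"offset": [-27, -26, 0], "spin": 0, "claw": 30}, {"offset": [-26, -26, 0], "spin": 0, "claw": 30}, {"offset": [0, 0, 0], "spin": -0.121, "claw": 30}, {"offset": [0, 0, 0], "spin": -0.121, "claw": 30}, {"offset": [0, 0, 0], "spin": -0.121, "claw": 30}, {"offset": [0, 0, 0], "spin": -0.121, "claw": 30}, {"offset": [0, 0, 0], "spin": -0.121, "claw": 30}, {"offset": [0, 0, 0], "spin": -0.121, "claw": 30}, {"offset": [0, 0, 0], "spin": -0.121, "claw": 30}, {"offset": [0, 0, 0], "spin": -0.121, "claw": 30}, {"offset": [0, 0, 0], "spin": -0.121, "claw": 30}]}}

```text
t: 20.3
tcp_pos: [418.5, 152.7, 255.0]
ee_rot: [-0.59, -3.085, 0.001]
contact_force: [0.6, -0.2, 0.1]
finger_gap: 0.349
gripper_force: 0.0
```

{"api": "carry_out", "payload": {"rows": [{"offset": [0, 0, 0], "spin": -0.121, "claw": 30}, {"offset": [0, 0, 0], "spin": -0.121, "claw": 30}, {"offset": [0, 0, 0], "spin": -0.121, "claw": 30}, {"offset": [0, 0, 0], "spin": -0.119, "claw": 30}, {"offset": [0, 0, 0], "spin": 0, "claw": 30}]}}

```text
t: 20.72
tcp_pos: [418.4, 152.8, 255.1]
ee_rot: [0.161, -3.137, 0.0]
contact_force: [0.8, -0.8, 0.5]
finger_gap: 0.353
gripper_force: 0.0
```

```bash
python3 - <<'E'
from h import *
go(-84,222,97);s=get_state();w=cap('wrist')
g=rect(w,s,145,-80,80,160,290);m=cv2.inRange(cv2.cvtColor(g,cv2.COLOR_BGR2HSV),(100,90,30),(125,255,255))
for i in range(0,260,20):
    k=np.flatnonzero(m[i]);print(160+i/2,(k.min()/2-80,k.max()/2-80) if len(k) else None,end=' ')
m=cv2.inRange(cv2.cvtColor(w['img'],cv2.COLOR_BGR2HSV),(0,150,60),(6,255,255))
k=max(cv2.findContours(m,0,1)[0],key=cv2.contourArea);b=cv2.boxPoints(cv2.minAreaRect(k));print('bar',b.tolist(),wray(w,s,b,115)[1].tolist())
E
```

```text
t 20.72 tcp ledge [-80.7 219.3 255.1] yaw-ledge -3.1387 F [ 0.8 -0.8  0.5] gap 30.1 j [ 0.08 -0.13  1.9  -0.    1.37 -1.59]
tool offset [  3.1   2.7 158.1]
160.0 None 170.0 None 180.0 (np.float64(-56.5), np.float64(35.5)) 190.0 (np.float64(-76.0), np.float64(35.5)) 200.0 (np.float64(-76.0), np.float64(35.5)) 210.0 (np.float64(-76.0), np.float64(35.5)) 220.0 (np.float64(-76.0), np.float64(35.5)) 230.0 (np.float64(-76.0), np.float64(35.5)) 240.0 (np.float64(-76.0), np.float64(35.5)) 250.0 (np.float64(-76.0), np.float64(35.5)) 260.0 (np.float64(-66.0), np.float64(35.5)) 270.0 None 280.0 None bar [[160.61912536621094, 188.38131713867188], [300.4837646484375, 159.72055053710938], [305.3551025390625, 183.49282836914062], [165.490478515625, 212.15359497070312]] [[-82.5, 64.3], [-107.9, 203.0], [-86.6, 207.1], [-58.1, 66.4]]
```

The bar is parked nearer the landing than the text says: its tip is at about (-90,203). I'll use closed fingers at y=227 to stay clear of it, and push until contact shows.

{"api": "carry_out", "payload": {"rows": [{"offset": [3, 8, 20], "spin": 0, "claw": 0}, {"offset": [0, 0, 30], "spin": 0, "claw": 0}, {"offset": [0, 0, 35], "spin": 0, "claw": 0}, {"offset": [0, 0, 35], "spin": 0, "claw": 0}, {"offset": [0, 0, 25], "spin": 0, "claw": 0}, {"offset": [0, 0, 11], "spin": 0, "claw": 0}, {"offset": [-4, 0, 0], "spin": 0, "claw": 0}, {"offset": [-4, 0, 0], "spin": 0, "claw": 0}, {"offset": [-2, 0, 0], "spin": 0, "claw": 0}, {"offset": [0, 0, 0], "spin": 0, "claw": 0}]}}

```text
t: 21.6
tcp_pos: [426.0, 162.4, 101.0]
ee_rot: [-0.154, 3.134, 0.0]
contact_force: [-0.1, -0.1, 0.4]
finger_gap: -0.003
gripper_force: 0.0
```

{"api": "carry_out", "payload": {"rows": [{"offset": [-2, 0, 0], "spin": 0, "claw": 0}, {"offset": [-2, 0, 0], "spin": 0, "claw": 0}, {"offset": [0, 0, 0], "spin": 0, "claw": 0}]}}

```text
t: 21.85
tcp_pos: [428.8, 162.9, 100.2]
ee_rot: [-0.156, 3.136, 0.0]
contact_force: [0.5, 0.4, 0.9]
finger_gap: -0.002
gripper_force: 0.0
```

{"api": "carry_out", "payload": {"rows": [{"offset": [-2, 0, 0], "spin": 0, "claw": 0}, {"offset": [-2, 0, 0], "spin": 0, "claw": 0}, {"offset": [0, 0, 0], "spin": 0, "claw": 0}]}}

```text
t: 22.1
tcp_pos: [431.5, 163.2, 99.4]
ee_rot: [0.157, -3.137, 0.0]
contact_force: [-1.1, -0.3, 1.4]
finger_gap: -0.003
gripper_force: 0.0
```

```bash
python3 - <<'E'
from h import *
me();t=cap('top');tin(t,None,(155,175,260,260));t=cap('scene');tin(t,None,(380,190,480,265))
E
```

```text
t 22.1 tcp ledge [-66.6 228.3  99.4] yaw-ledge -3.1412 F [-1.1 -0.3  1.4] gap -0.2 j [ 0.1   0.12  2.    0.    1.02 -1.57]
tin 1387.0 [[174, 213], [177, 239], [198, 251], [215, 248], [212, 209]] [[38.4, 260.2], [-21.1, 256.1], [-52.8, 210.5], [-50.2, 172.2], [38.1, 173.5]]
tin 1041.5 [[426, 190], [417, 211], [453, 225], [461, 198]] [[-37.7, 177.6], [40.5, 177.3], [43.6, 262.3], [-50.8, 260.9]]
```

{"api": "carry_out", "payload": {"rows": [{"offset": [-1.5, 0, 0], "spin": 0, "claw": 0}, {"offset": [-1.5, 0, 0], "spin": 0, "claw": 0}, {"offset": [-1.5, 0, 0], "spin": 0, "claw": 0}, {"offset": [0, 0, 0], "spin": 0, "claw": 0}]}}

```text
t: 22.53
tcp_pos: [436.6, 163.7, 99.3]
ee_rot: [-0.157, 3.138, 0.0]
contact_force: [-2.6, -0.6, -0.6]
finger_gap: 0.003
gripper_force: 0.0
```

```bash
python3 - <<'E'
from h import *
me();t=cap('top');tin(t,None,(155,175,260,260));t=cap('scene');tin(t,None,(380,190,480,265))
E
```

```text
t 22.53 tcp ledge [-61.5 228.3  99.3] yaw-ledge -3.1412 F [-2.6 -0.6 -0.6] gap 0.3 j [ 0.1   0.13  1.99  0.    1.02 -1.57]
tin 1371.0 [[173, 211], [173, 227], [178, 237], [197, 248], [214, 247], [212, 207]] [[43.2, 262.2], [6.9, 263.9], [-16.8, 253.7], [-45.9, 212.3], [-47.8, 174.3], [42.6, 173.2]]
tin 1071.0 [[426, 190], [416, 212], [454, 226], [461, 199]] [[-37.7, 177.6], [44.6, 176.1], [45.5, 265.0], [-47.4, 261.6]]
```

{"api": "carry_out", "payload": {"rows": [{"offset": [8, 0, 0], "spin": 0, "claw": 0}, {"offset": [8, 0, -15], "spin": 0, "claw": 0}, {"offset": [0, 0, -40], "spin": 0, "claw": 0}, {"offset": [0, 0, -40], "spin": 0, "claw": 0}, {"offset": [0, 0, -40], "spin": 0, "claw": 0}, {"offset": [0, 30, -20], "spin": 0.121, "claw": 40}, {"offset": [0, 0, 0], "spin": 0.121, "claw": 40}, {"offset": [0, 0, 0], "spin": 0.121, "claw": 40}, {"offset": [0, 0, 0], "spin": 0.121, "claw": 40}, {"offset": [0, 0, 0], "spin": 0.121, "claw": 40}, {"offset": [0, 0, 0], "spin": 0.121, "claw": 40}, {"offset": [0, 0, 0], "spin": 0.121, "claw": 40}]}}

```text
t: 23.63
tcp_pos: [417.6, 191.0, 254.2]
ee_rot: [1.149, 2.922, 0.001]
contact_force: [-0.2, 0.0, 0.2]
finger_gap: 0.468
gripper_force: 0.0
```

{"api": "carry_out", "payload": {"rows": [{"offset": [0, 0, 0], "spin": 0.121, "claw": 40}, {"offset": [0, 0, 0], "spin": 0.121, "claw": 40}, {"offset": [0, 0, 0], "spin": 0.121, "claw": 40}, {"offset": [0, 0, 0], "spin": 0.121, "claw": 40}, {"offset": [0, 0, 0], "spin": 0.121, "claw": 40}, {"offset": [0, 0, 0], "spin": 0.119, "claw": 40}, {"offset": [15, 26, 0], "spin": 0, "claw": 40}, {"offset": [15, 26, 0], "spin": 0, "claw": 40}, {"offset": [15, 26, 0], "spin": 0, "claw": 40}, {"offset": [0, 0, 0], "spin": 0, "claw": 40}, {"offset": [0, 0, 0], "spin": 0, "claw": 40}]}}

```text
t: 24.55
tcp_pos: [491.0, 244.2, 253.4]
ee_rot: [-2.103, -2.334, 0.0]
contact_force: [-0.1, 0.6, 0.7]
finger_gap: 0.464
gripper_force: 0.0
```

```bash
python3 - <<'E'
from h import *
s=get_state();go(0,302,97);w=cap('wrist')
g=rect(w,s,145,-80,80,160,290);m=cv2.inRange(cv2.cvtColor(g,cv2.COLOR_BGR2HSV),(100,90,30),(125,255,255))
for i in range(24,260,8):
    k=np.flatnonzero(m[i]);print(160+i/2,(float(k.min()/2-80),float(k.max()/2-80)) if len(k) else None,end=' ')
t=cap('top');tin(t,None,(155,175,260,260))
g=rect(w,s,70,-80,130,70,130)
L=cv2.cvtColor(g,cv2.COLOR_BGR2LAB).astype(int)
for y in (85,95,105,115): 
    r=L[(y-70)*2-3:(y-70)*2+4].mean(0);print(y,'near',np.round(r[40:84:4,0]).astype(int).tolist(),np.round(r[40:84:4,1]).astype(int).tolist(),'far',np.round(r[360:404:4,0]).astype(int).tolist(),np.round(r[360:404:4,1]).astype(int).tolist())
E
```

```text
t 24.55 tcp ledge [  0.6 303.  253.4] yaw-ledge 1.5756 F [-0.1  0.6  0.7] gap 39.6 j [ 0.25  0.11  1.67 -0.    1.36  0.14]
tool offset [ -1.   -0.5 156.4]
172.0 None 176.0 None 180.0 (-47.0, 43.5) 184.0 (-48.0, 44.0) 188.0 (-47.0, 44.0) 192.0 (-46.0, 44.5) 196.0 (-44.5, 46.0) 200.0 (-43.5, 45.0) 204.0 (-42.5, 43.5) 208.0 (-41.5, 42.5) 212.0 (-40.5, 41.5) 216.0 (-39.5, 40.5) 220.0 (-38.5, 39.5) 224.0 (-37.5, 38.5) 228.0 (-36.5, 37.5) 232.0 (-35.5, 36.5) 236.0 (-34.5, 35.5) 240.0 (-34.0, 35.0) 244.0 (-33.5, 34.5) 248.0 (-33.5, 34.5) 252.0 (-33.5, 34.5) 256.0 (-33.5, 34.5) 260.0 (-33.5, 34.5) 264.0 (-33.5, 34.5) 268.0 (-33.5, 34.5) 272.0 None 276.0 None 280.0 (-41.0, 38.5) 284.0 (-39.0, 36.5) 288.0 (-37.0, 35.0) tin 1602.5 [[212, 207], [173, 211], [175, 250], [213, 248]] [[42.6, 173.2], [43.2, 262.2], [-45.0, 261.7], [-49.8, 176.6]]
85 near [11, 11, 11, 11, 11, 11, 11, 11, 11, 11, 11] [128, 128, 128, 128, 128, 128, 128, 128, 128, 128, 128] far [12, 13, 13, 13, 12, 12, 13, 12, 13, 13, 12] [128, 128, 128, 128, 128, 128, 128, 128, 128, 128, 128]
95 near [10, 10, 10, 9, 9, 10, 9, 10, 9, 10, 10] [128, 129, 128, 128, 128, 128, 128, 128, 128, 128, 128] far [13, 12, 12, 12, 12, 13, 13, 14, 13, 12, 13] [128, 128, 128, 128, 128, 128, 128, 128, 128, 128, 129]
105 near [11, 10, 11, 10, 10, 10, 10, 11, 11, 11, 10] [128, 128, 128, 128, 128, 128, 128, 128, 128, 127, 128] far [13, 13, 13, 12, 13, 12, 15, 14, 13, 13, 13] [128, 129, 128, 128, 128, 128, 128, 128, 128, 128, 129]
115 near [87, 83, 83, 84, 88, 109, 121, 124, 133, 139, 135] [138, 136, 136, 136, 135, 134, 134, 134, 134, 134, 134] far [14, 12, 13, 13, 12, 13, 13, 14, 14, 13, 12] [128, 128, 128, 128, 128, 128, 128, 128, 128, 128, 128]
```

Tin is centred at x≈-1 and square. Now I'll descend behind it and push along -y.

{"api": "carry_out", "payload": {"rows": [{"offset": [0, 0, 30], "spin": 0, "claw": 40}, {"offset": [0, 0, 40], "spin": 0, "claw": 40}, {"offset": [0, 0, 40], "spin": 0, "claw": 40}, {"offset": [0, 0, 30], "spin": 0, "claw": 40}, {"offset": [0, 0, 15], "spin": 0, "claw": 40}, {"offset": [-6, 0, 0], "spin": 0, "claw": 40}, {"offset": [-5, 0, 0], "spin": 0, "claw": 40}, {"offset": [-5, 0, 0], "spin": 0, "claw": 40}, {"offset": [-5, 0, 0], "spin": 0, "claw": 40}, {"offset": [-5, 0, 0], "spin": 0, "claw": 40}, {"offset": [-5, 0, 0], "spin": 0, "claw": 40}, {"offset": [-5, 0, 0], "spin": 0, "claw": 40}]}}

```text
t: 25.65
tcp_pos: [495.1, 208.0, 100.1]
ee_rot: [2.103, 2.333, 0.004]
contact_force: [-1.0, 4.0, 2.4]
finger_gap: 0.47
gripper_force: 0.0
```

{"api": "carry_out", "payload": {"rows": [{"offset": [-6, 0, 0], "spin": 0, "claw": 40}, {"offset": [-6, 0, 0], "spin": 0, "claw": 40}, {"offset": [-6, 0, 0], "spin": 0, "claw": 40}, {"offset": [-6, 0, 0], "spin": 0, "claw": 40}, {"offset": [-6, 0, 0], "spin": 0, "claw": 40}, {"offset": [-6, 0, 0], "spin": 0, "claw": 40}, {"offset": [-6, 0, 0], "spin": 0, "claw": 40}, {"offset": [-6, 0, 0], "spin": 0, "claw": 40}, {"offset": [-6, 0, 0], "spin": 0, "claw": 40}, {"offset": [-6, 0, 0], "spin": 0, "claw": 40}, {"offset": [-6, 0, 0], "spin": 0, "claw": 40}, {"offset": [-6, 0, 0], "spin": 0, "claw": 40}]}}

```text
t: 26.65
tcp_pos: [501.6, 135.7, 98.8]
ee_rot: [-2.103, -2.333, 0.0]
contact_force: [0.0, 4.1, 1.0]
finger_gap: 0.468
gripper_force: 0.0
```

```bash
cat >> h.py <<'E'
def tinw(c,s,y0,y1,st=8):
    g=rect(c,s,145,-80,80,y0,y1);m=cv2.inRange(cv2.cvtColor(g,cv2.COLOR_BGR2HSV),(100,90,30),(125,255,255))
    for i in range(0,m.shape[0],st):
        k=np.flatnonzero(m[i])
        if len(k):print(y0+i/2,(float(k.min()/2-80),float(k.max()/2-80)),end=' ')
    print()
E
python3 - <<'E'
from h import *
me();s=get_state();w=cap('wrist');tinw(w,s,60,230);t=cap('top');tin(t,None,(170,175,290,260));t=cap('scene');tin(t,None,(340,170,480,265))
E
```

```text
t 26.65 tcp ledge [  0.4 194.   98.8] yaw-ledge 1.5748 F [0.  4.1 1. ] gap 40.0 j [ 0.04  0.25  1.86 -0.    1.04 -0.07]
172.0 (-46.0, -45.0) 176.0 (-46.0, 43.0) 180.0 (-44.5, 42.5) 184.0 (-41.0, 42.0) 200.0 (-16.5, 17.0) 204.0 (-14.5, 15.0) 208.0 (-13.5, 14.0) 212.0 (-12.5, 13.0) 216.0 (-11.5, 12.0) 
tin 1629.0 [[250, 203], [211, 207], [213, 246], [253, 243]] [[42.3, 86.5], [42.9, 175.4], [-45.3, 176.4], [-48.3, 86.8]]
tin 901.0 [[393, 178], [381, 200], [419, 211], [423, 187]] [[-40.5, 90.8], [46.5, 90.0], [38.3, 181.5], [-44.5, 168.1]]
```

Still square and centred. I'll keep pushing.

{"api": "carry_out", "payload": {"rows": [{"offset": [-6, 0, 0], "spin": 0, "claw": 40}, {"offset": [-6, 0, 0], "spin": 0, "claw": 40}, {"offset": [-6, 0, 0], "spin": 0, "claw": 40}, {"offset": [-6, 0, 0], "spin": 0, "claw": 40}, {"offset": [-6, 0, 0], "spin": 0, "claw": 40}, {"offset": [-6, 0, 0], "spin": 0, "claw": 40}, {"offset": [-6, 0, 0], "spin": 0, "claw": 40}, {"offset": [-6, 0, 0], "spin": 0, "claw": 40}, {"offset": [-6, 0, 0], "spin": 0, "claw": 40}, {"offset": [-6, 0, 0], "spin": 0, "claw": 40}, {"offset": [-6, 0, 0], "spin": 0, "claw": 40}, {"offset": [-6, 0, 0], "spin": 0, "claw": 40}]}}

```text
t: 27.8
tcp_pos: [509.1, 64.1, 98.8]
ee_rot: [-2.103, -2.333, 0.0]
contact_force: [-0.4, 3.0, -0.5]
finger_gap: 0.47
gripper_force: 0.0
```

{"api": "carry_out", "payload": {"rows": [{"offset": [-6, 0, 0], "spin": 0, "claw": 40}, {"offset": [-6, 0, 0], "spin": 0, "claw": 40}, {"offset": [-6, 0, 0], "spin": 0, "claw": 40}, {"offset": [-6, 0, 0], "spin": 0, "claw": 40}, {"offset": [-5, 0, 0], "spin": 0, "claw": 40}, {"offset": [-3, 0, 0], "spin": 0, "claw": 40}, {"offset": [0, 0, 0], "spin": 0, "claw": 40}]}}

```text
t: 28.38
tcp_pos: [512.7, 31.9, 99.0]
ee_rot: [2.104, 2.332, -0.0]
contact_force: [0.4, -0.7, 0.6]
finger_gap: 0.464
gripper_force: 0.0
```

```bash
cat > m.py <<'E'
from h import *
me();s=get_state();w=cap('wrist');tinw(w,s,-60,90);t=cap('top');tin(t,None,(200,175,350,260));t=cap('scene');tin(t,None,(320,150,440,265))
m,o=bottle(t)
for r in range(8,m.shape[0],4):
    k=np.flatnonzero(m[r])
    if len(k):print(r+o[1],k.min()+o[0],k.max()+o[0],end=' | ')
print(proj(t,[(26,-36,70),(26,-88,70),(26,-88,168),(26,-36,168),(47,-36,70),(47,-36,145),(47,-31,145)]).tolist())
E
python3 m.py
```

```text
t 28.38 tcp ledge [ 1.2 89.7 99. ] yaw-ledge 1.5742 F [ 0.4 -0.7  0.6] gap 39.6 j [-0.17  0.23  1.87 -0.    1.04 -0.27]
68.0 (-45.0, -44.0) 72.0 (-45.0, 43.5) 76.0 (-43.5, 43.5) 80.0 (-40.0, 40.5) 
tin 1568.0 [[296, 198], [261, 201], [260, 241], [301, 236]] [[42.2, -18.4], [44.1, 61.2], [-45.6, 70.9], [-44.4, -21.2]]
tin 752.5 [[355, 166], [342, 186], [376, 197], [380, 173]] [[-37.3, -13.0], [46.8, -12.7], [42.8, 75.8], [-42.6, 54.8]]
148 314 326 | 152 314 339 | 156 315 344 | 172 339 341 | 176 317 341 | 180 317 340 | 184 317 339 | 188 322 336 | [[335.4, 198.1], [318.2, 191.6], [318.9, 164.7], [337.5, 171.2], [332.1, 203.2], [333.5, 183.0], [335.3, 183.6]]
```

{"api": "carry_out", "payload": {"rows": [{"offset": [-3, 0, 0], "spin": 0, "claw": 40}, {"offset": [-3, 0, 0], "spin": 0, "claw": 40}, {"offset": [-3, 0, 0], "spin": 0, "claw": 40}, {"offset": [-2, 0, 0], "spin": 0, "claw": 40}]}}

```text
t: 28.87
tcp_pos: [513.7, 21.9, 99.0]
ee_rot: [-2.103, -2.334, -0.001]
contact_force: [-0.5, 4.1, 2.6]
finger_gap: 0.467
gripper_force: 0.0
```

```bash
python3 m.py
```

```text
t 28.87 tcp ledge [ 1.1 79.6 99. ] yaw-ledge 1.5751 F [-0.5  4.1  2.6] gap 39.9 j [-0.19  0.23  1.87  0.    1.04 -0.29]
60.0 (-45.0, -41.5) 64.0 (-45.0, 43.5) 68.0 (-41.5, 43.5) 72.0 (36.5, 40.0) 84.0 (-15.5, 17.5) 88.0 (-14.0, 16.0) 
tin 1534.5 [[300, 197], [268, 200], [264, 240], [304, 236]] [[43.5, -27.7], [44.7, 45.2], [-44.3, 61.8], [-45.1, -27.9]]
tin 732.0 [[351, 165], [338, 184], [370, 196], [376, 172]] [[-36.0, -23.9], [45.0, -24.5], [46.5, 61.7], [-41.4, 44.3]]
148 314 326 | 152 314 339 | 156 315 344 | 160 342 344 | 172 339 341 | 176 317 341 | 180 317 338 | 184 317 336 | 188 322 335 | [[335.4, 198.1], [318.2, 191.6], [318.9, 164.7], [337.5, 171.2], [332.1, 203.2], [333.5, 183.0], [335.3, 183.6]]
```

{"api": "carry_out", "payload": {"rows": [{"offset": [-2, 0, 0], "spin": 0, "claw": 40}, {"offset": [-2, 0, 0], "spin": 0, "claw": 40}]}}

```text
t: 29.18
tcp_pos: [514.0, 18.1, 98.9]
ee_rot: [-2.103, -2.333, -0.0]
contact_force: [-0.1, 4.4, 1.9]
finger_gap: 0.471
gripper_force: 0.0
```

```bash
python3 m.py
```

```text
t 29.18 tcp ledge [ 1.  75.8 98.9] yaw-ledge 1.575 F [-0.1  4.4  1.9] gap 40.2 j [-0.2   0.23  1.87  0.    1.04 -0.3 ]
56.0 (-45.0, -42.0) 60.0 (-45.0, 43.5) 64.0 (-42.0, 43.5) 68.0 (35.5, 40.0) 80.0 (-15.5, 17.5) 84.0 (-14.5, 16.0) 88.0 (-13.5, 15.0) 
tin 1518.5 [[302, 197], [270, 201], [265, 240], [307, 235]] [[43.0, -32.2], [41.9, 40.9], [-44.6, 59.6], [-43.6, -34.7]]
tin 726.5 [[349, 165], [337, 184], [369, 196], [374, 171]] [[-33.5, -28.6], [46.2, -26.7], [47.6, 59.5], [-42.5, 38.3]]
148 314 326 | 152 314 339 | 156 315 344 | 172 339 341 | 176 317 338 | 180 317 337 | 184 317 334 | 188 322 334 | [[335.4, 198.1], [318.2, 191.6], [318.9, 164.7], [337.5, 171.2], [332.1, 203.2], [333.5, 183.0], [335.3, 183.6]]
```

{"api": "carry_out", "payload": {"rows": [{"offset": [-2, 0, 0], "spin": 0, "claw": 40}, {"offset": [-1, 0, 0], "spin": 0, "claw": 40}]}}

```text
t: 29.5
tcp_pos: [514.3, 14.9, 98.9]
ee_rot: [-2.103, -2.333, -0.0]
contact_force: [-0.7, 3.5, 1.3]
finger_gap: 0.466
gripper_force: 0.0
```

```bash
python3 m.py
```

```text
t 29.5 tcp ledge [ 1.  72.6 98.9] yaw-ledge 1.5748 F [-0.7  3.5  1.3] gap 39.8 j [-0.2   0.23  1.87  0.    1.04 -0.31]
52.0 (-45.0, -43.0) 56.0 (-45.0, 43.5) 60.0 (-42.5, 43.0) 64.0 (-39.0, 40.0) 76.0 (-15.5, 17.5) 80.0 (-14.5, 16.5) 84.0 (-13.5, 15.0) 88.0 (-12.5, 14.0) 
tin 1508.0 [[303, 197], [272, 200], [267, 240], [307, 236]] [[42.8, -34.4], [43.7, 36.2], [-45.1, 55.1], [-45.8, -34.5]]
tin 719.0 [[349, 164], [336, 184], [368, 195], [373, 171]] [[-37.1, -30.1], [47.4, -28.9], [45.6, 56.1], [-41.3, 36.0]]
148 314 326 | 152 314 339 | 156 315 344 | 176 317 327 | 180 317 335 | 184 317 333 | 188 322 333 | [[335.4, 198.1], [318.2, 191.6], [318.9, 164.7], [337.5, 171.2], [332.1, 203.2], [333.5, 183.0], [335.3, 183.6]]
```

```bash
cat > n.py <<'E'
from h import *
me()
b=np.mean([cap('scene')['img'].astype(float) for _ in range(2)],0)
L=cv2.cvtColor(np.uint8(b),cv2.COLOR_BGR2LAB).astype(float)[174:184,308:325].mean(0)
G=np.abs(np.diff(L,axis=0)).sum(1);k=np.arange(308.5,324.5);i=G.argmax();sl=slice(max(i-2,0),i+3)
print('bottle left edge',round((G[sl]*k[sl]).sum()/G[sl].sum(),2))
E
python3 n.py
```

```text
t 29.65 tcp ledge [ 1.  72.4 98.8] yaw-ledge 1.5748 F [-0.4  3.   1.2] gap 39.8 j [-0.2   0.23  1.87 -0.    1.04 -0.31]
bottle left edge 315.4
```

{"api": "carry_out", "payload": {"rows": [{"offset": [-1.5, 0, 0], "spin": 0, "claw": 40}, {"offset": [-1.5, 0, 0], "spin": 0, "claw": 40}]}}

```text
t: 29.92
tcp_pos: [514.5, 12.1, 98.8]
ee_rot: [-2.103, -2.333, -0.0]
contact_force: [-0.4, 4.3, 2.2]
finger_gap: 0.47
gripper_force: 0.0
```

```bash
python3 n.py
```

```text
t 29.92 tcp ledge [ 1.  69.7 98.8] yaw-ledge 1.575 F [-0.4  4.3  2.2] gap 40.2 j [-0.21  0.23  1.87  0.    1.04 -0.31]
bottle left edge 315.45
```

{"api": "carry_out", "payload": {"rows": [{"offset": [-1.5, 0, 0], "spin": 0, "claw": 40}, {"offset": [-1.5, 0, 0], "spin": 0, "claw": 40}]}}

```text
t: 30.18
tcp_pos: [514.9, 9.0, 98.8]
ee_rot: [-2.103, -2.333, -0.0]
contact_force: [-0.3, 4.7, 1.7]
finger_gap: 0.469
gripper_force: 0.0
```

```bash
python3 n.py
```

```text
t 30.18 tcp ledge [ 1.  66.6 98.8] yaw-ledge 1.5749 F [-0.3  4.7  1.7] gap 40.1 j [-0.21  0.24  1.87  0.    1.04 -0.32]
bottle left edge 315.41
```

{"api": "carry_out", "payload": {"rows": [{"offset": [-1.5, 0, 0], "spin": 0, "claw": 40}, {"offset": [-1.5, 0, 0], "spin": 0, "claw": 40}]}}

```text
t: 30.45
tcp_pos: [515.1, 6.2, 98.8]
ee_rot: [-2.103, -2.333, -0.0]
contact_force: [0.4, 5.3, 1.5]
finger_gap: 0.465
gripper_force: 0.0
```

```bash
python3 n.py
```

```text
t 30.45 tcp ledge [ 1.  63.9 98.8] yaw-ledge 1.5748 F [0.4 5.3 1.5] gap 39.7 j [-0.22  0.24  1.87  0.    1.04 -0.32]
bottle left edge 315.3
```

{"api": "carry_out", "payload": {"rows": [{"offset": [-1.5, 0, 0], "spin": 0, "claw": 40}, {"offset": [-1.5, 0, 0], "spin": 0, "claw": 40}]}}

```text
t: 30.72
tcp_pos: [515.4, 3.4, 98.8]
ee_rot: [-2.103, -2.333, -0.0]
contact_force: [-0.5, 5.4, 1.7]
finger_gap: 0.471
gripper_force: 0.0
```

```bash
python3 n.py;python3 m.py; python3 - <<'E'
from h import *
t=cap('top');s=cap('scene')
a=cv2.resize(s['img'][125:235,260:410],None,fx=2.6,fy=2.6);b=cv2.resize(t['img'][170:280,240:390],None,fx=2.6,fy=2.6)
cv2.imwrite('pics/z.png',np.hstack([a,b]))
E
```

```text
t 30.72 tcp ledge [ 1.  61.  98.8] yaw-ledge 1.575 F [-0.5  5.4  1.7] gap 40.2 j [-0.22  0.24  1.87  0.    1.04 -0.33]
bottle left edge 314.31
t 30.82 tcp ledge [ 1.  60.6 98.8] yaw-ledge 1.5747 F [-0.5  3.7  1.4] gap 39.9 j [-0.22  0.24  1.87  0.    1.04 -0.33]
40.0 (-45.0, -43.0) 44.0 (-45.0, 43.5) 48.0 (-42.5, 43.0) 52.0 (-39.0, 40.0) 64.0 (-15.5, 17.5) 68.0 (-14.5, 16.5) 72.0 (-13.5, 15.0) 76.0 (-12.5, 14.0) 80.0 (-11.5, 13.0) 84.0 (-25.0, 12.5) 
tin 1430.5 [[308, 196], [279, 199], [271, 232], [273, 240], [313, 235]] [[43.8, -45.9], [44.2, 20.2], [-28.3, 44.7], [-46.5, 41.8], [-45.1, -48.0]]
tin 722.0 [[344, 163], [332, 183], [363, 194], [368, 169]] [[-34.6, -43.5], [48.8, -39.3], [48.1, 44.1], [-42.4, 21.7]]
148 314 324 | 152 314 339 | 156 315 344 | 160 341 344 | 176 315 327 | 180 315 330 | 184 315 329 | 188 322 329 | [[335.4, 198.1], [318.2, 191.6], [318.9, 164.7], [337.5, 171.2], [332.1, 203.2], [333.5, 183.0], [335.3, 183.6]]
```

Contact: the force rose to 5.4 N and the bottle edge moved by about 1 px, so the tin is against the bottle. I'll back off straight and rise, then measure the bar.

{"api": "carry_out", "payload": {"rows": [{"offset": [5, 0, 0], "spin": 0, "claw": 40}, {"offset": [20, 0, 0], "spin": 0, "claw": 40}, {"offset": [10, 0, -20], "spin": 0, "claw": 0}, {"offset": [0, 0, -30], "spin": 0, "claw": 0}, {"offset": [0, 0, -40], "spin": 0, "claw": 0}, {"offset": [24, -28, 0], "spin": -0.05, "claw": 0}, {"offset": [24, -28, 0], "spin": -0.06, "claw": 0}, {"offset": [24, -28, 0], "spin": -0.06, "claw": 0}, {"offset": [0, -28, 0], "spin": 0, "claw": 0}, {"offset": [0, 0, 0], "spin": 0, "claw": 0}]}}

```text
t: 31.9
tcp_pos: [386.1, 88.7, 187.7]
ee_rot: [-1.893, -2.505, 0.005]
contact_force: [0.6, -0.0, -0.0]
finger_gap: -0.0
gripper_force: 0.0
```

```bash
python3 - <<'E'
from h import *
s=get_state();me();w=cap('wrist')
def bar(c,f,lab,roi):
    m=cv2.inRange(cv2.cvtColor(c['img'],cv2.COLOR_BGR2HSV),(0,150,50),(7,255,255));M=m*0;x0,y0,x1,y1=roi;M[y0:y1,x0:x1]=m[y0:y1,x0:x1]
    k=max(cv2.findContours(M,0,1)[0],key=cv2.contourArea);b=cv2.boxPoints(cv2.minAreaRect(k));print(lab,cv2.contourArea(k),np.round(b).tolist(),np.round(f(b),1).tolist())
t=cap('top');sc=cap('scene')
bar(t,lambda b:(ray(t,b,110)[:,:2]-T)@RL,'top',(190,235,280,285))
bar(sc,lambda b:(ray(sc,b,110)[:,:2]-T)@RL,'scene',(375,165,450,205))
bar(w,lambda b:wray(w,s,b,115)[1],'wrist',(0,0,640,400))
tin(t,None,(200,175,350,260))
E
```

```text
t 31.9 tcp ledge [-119.3  158.7  187.7] yaw-ledge 1.7476 F [ 0.6 -0.  -0. ] gap -0.0 j [-0.07 -0.18  2.09 -0.    1.23 -0.35]
top 171.0 [[215.0, 259.0], [266.0, 248.0], [268.0, 255.0], [216.0, 267.0]] [[-73.9, 184.8], [-61.1, 63.6], [-78.1, 61.4], [-90.9, 182.1]]
scene 438.0 [[384.0, 188.0], [386.0, 177.0], [438.0, 186.0], [436.0, 197.0]] [[-32.3, 75.4], [-74.8, 65.7], [-106.4, 199.5], [-63.8, 205.1]]
wrist 2154.5 [[356.0, 281.0], [365.0, 152.0], [384.0, 154.0], [375.0, 283.0]] [[-83.8, 111.4], [-98.0, 206.3], [-85.3, 207.9], [-69.1, 112.4]]
tin 1611.5 [[308, 196], [269, 201], [273, 240], [313, 235]] [[43.8, -45.9], [42.1, 43.2], [-46.5, 41.8], [-45.1, -48.0]]
```

{"api": "carry_out", "payload": {"rows": [{"offset": [0, 0, 30], "spin": 0, "claw": 0}, {"offset": [0, 0, 30], "spin": 0, "claw": 0}, {"offset": [0, 0, 18], "spin": 0, "claw": 0}, {"offset": [0, 0, 7], "spin": 0, "claw": 0}, {"offset": [0, 7, 0], "spin": 0, "claw": 0}, {"offset": [0, 6, 0], "spin": 0, "claw": 0}, {"offset": [1.6, 9.2, 0], "spin": 0.1, "claw": 0}, {"offset": [1.6, 9.2, 0], "spin": 0.1, "claw": 0}, {"offset": [1.6, 9.2, 0], "spin": 0.1, "claw": 0}, {"offset": [1.6, 9.2, 0], "spin": 0.1, "claw": 0}, {"offset": [1.6, 9.2, 0], "spin": 0.1, "claw": 0}, {"offset": [0, 0, 0], "spin": 0, "claw": 0}]}}

```text
t: 33.05
tcp_pos: [452.1, 103.0, 106.0]
ee_rot: [2.459, 1.95, 0.006]
contact_force: [0.0, -0.6, 0.0]
finger_gap: -0.002
gripper_force: 0.0
```

```bash
cat > b.py <<'E'
from h import *
p,R=me();v=R[:2,:2].T@RL@(p[:2]-[-70,75]);print('TCP from pin in tool frame',np.round(v,1))
s=get_state();w=cap('wrist')
m=cv2.inRange(cv2.cvtColor(w['img'],cv2.COLOR_BGR2HSV),(0,150,50),(7,255,255));k=max(cv2.findContours(m,0,1)[0],key=cv2.contourArea);b=cv2.boxPoints(cv2.minAreaRect(k));print(cv2.contourArea(k),wray(w,s,b,115)[1].tolist())
E
python3 b.py
```

```text
t 33.05 tcp ledge [-52.1 166.4 106. ] yaw-ledge 1.2413 F [ 0.  -0.6  0. ] gap -0.1 j [-0.03  0.11  2.   -0.    1.03  0.2 ]
TCP from pin in tool frame [ 92.3 -12.7]
2557.5 [[-42.8, 161.2], [-24.7, 203.9], [-13.6, 198.8], [-30.6, 154.7]]
```

The bar is following, now at about 0.74. I'll continue.

{"api": "carry_out", "payload": {"rows": [{"offset": [0.8, 9.2, 0], "spin": 0.1, "claw": 0}, {"offset": [0.8, 9.2, 0], "spin": 0.1, "claw": 0}, {"offset": [0.8, 9.2, 0], "spin": 0.1, "claw": 0}, {"offset": [0.8, 9.2, 0], "spin": 0.1, "claw": 0}, {"offset": [0.8, 9.2, 0], "spin": 0.1, "claw": 0}, {"offset": [0.8, 9.2, 0], "spin": 0.1, "claw": 0}, {"offset": [0.8, 9.2, 0], "spin": 0.1, "claw": 0}, {"offset": [0.8, 9.2, 0], "spin": 0.1, "claw": 0}, {"offset": [0.8, 9.2, 0], "spin": 0.1, "claw": 0}, {"offset": [0.8, 9.2, 0], "spin": 0.1, "claw": 0}, {"offset": [0, 0, 0], "spin": 0, "claw": 0}]}}

```text
t: 34.02
tcp_pos: [523.3, 52.6, 104.9]
ee_rot: [3.095, 0.536, 0.003]
contact_force: [-0.4, -0.5, 0.4]
finger_gap: 0.003
gripper_force: 0.0
```

```bash
python3 b.py
```

```text
t 34.02 tcp ledge [ 13.7 109.2 104.9] yaw-ledge 0.2434 F [-0.4 -0.5  0.4] gap 0.2 j [-0.13  0.25  1.84 -0.    1.05  1.1 ]
TCP from pin in tool frame [ 89.5 -13. ]
2768.5 [[14.3, 98.7], [61.7, 106.9], [63.4, 94.7], [15.5, 84.8]]
```

{"api": "carry_out", "payload": {"rows": [{"offset": [0.8, 9.2, 0], "spin": 0.1, "claw": 0}, {"offset": [0.8, 8, 0], "spin": 0.1, "claw": 0}, {"offset": [0, 2, 0], "spin": 0.04, "claw": 0}, {"offset": [0, 0, 0], "spin": 0, "claw": 0}]}}

```text
t: 34.4
tcp_pos: [528.8, 38.1, 104.3]
ee_rot: [-3.133, -0.168, -0.002]
contact_force: [2.1, 8.5, -0.8]
finger_gap: -0.003
gripper_force: 4.4
```

```bash
python3 b.py
```

```text
t 34.4 tcp ledge [ 17.7  94.2 104.3] yaw-ledge 0.0074 F [ 2.1  8.5 -0.8] gap -0.3 j [-0.15  0.26  1.83  0.    1.05  1.31]
TCP from pin in tool frame [ 87.9 -18.5]
2646.0 [[15.1, 83.6], [65.0, 83.7], [64.8, 72.5], [14.3, 70.8]]
```

{"api": "carry_out", "payload": {"rows": [{"offset": [0, 2, 0], "spin": 0, "claw": 0}, {"offset": [0, 0, 0], "spin": 0, "claw": 0}]}}

```text
t: 34.62
tcp_pos: [528.8, 37.8, 104.3]
ee_rot: [-3.131, -0.172, -0.002]
contact_force: [2.7, 15.5, 1.2]
finger_gap: 0.0
gripper_force: 8.0
```

```bash
python3 b.py
```

```text
t 34.62 tcp ledge [ 17.7  93.9 104.3] yaw-ledge 0.0103 F [ 2.7 15.5  1.2] gap 0.0 j [-0.16  0.26  1.83  0.01  1.06  1.3 ]
TCP from pin in tool frame [ 87.9 -18. ]
2627.0 [[15.1, 83.4], [65.0, 83.6], [64.8, 72.5], [14.3, 70.7]]
```

The bar is on its hard stop: the force climbs to 15 N with no motion. I'll back off, rise clear, and look at the final state.

{"api": "carry_out", "payload": {"rows": [{"offset": [0, -4, 0], "spin": 0, "claw": 0}, {"offset": [0, -25, 0], "spin": 0, "claw": 0}, {"offset": [0, -20, -25], "spin": 0, "claw": 0}, {"offset": [0, -20, -35], "spin": 0, "claw": 0}, {"offset": [0, -30, -25], "spin": 0, "claw": 0}, {"offset": [-20, -35, -10], "spin": 0, "claw": 0}, {"offset": [-20, -35, 0], "spin": 0, "claw": 0}, {"offset": [-20, -35, 0], "spin": 0, "claw": 0}, {"offset": [-20, -35, 0], "spin": 0, "claw": 0}, {"offset": [0, 0, 0], "spin": 0, "claw": 0}]}}

```text
t: 35.5
tcp_pos: [419.6, 268.1, 199.1]
ee_rot: [-3.134, -0.181, 0.003]
contact_force: [0.1, -0.8, -0.1]
finger_gap: -0.001
gripper_force: 0.0
```

```bash
python3 - <<'E'
from h import *
me();t=cap('top');s=cap('scene')
a=cv2.resize(s['img'][120:240,250:400],None,fx=2.6,fy=2.6);b=cv2.resize(t['img'][170:290,240:390],None,fx=2.6,fy=2.6)
cv2.imwrite('pics/fin.png',np.hstack([a,b]));tin(t,None,(200,175,350,260))
E
```

```text
t 35.5 tcp ledge [-68.1 333.9 199.1] yaw-ledge 0.0157 F [ 0.1 -0.8 -0.1] gap -0.1 j [0.33 0.06 1.84 0.   1.24 1.78]
tin 1607.5 [[308, 196], [269, 201], [273, 240], [313, 235]] [[43.8, -45.9], [42.1, 43.2], [-46.5, 41.8], [-45.1, -48.0]]
```

View pics/fin.png

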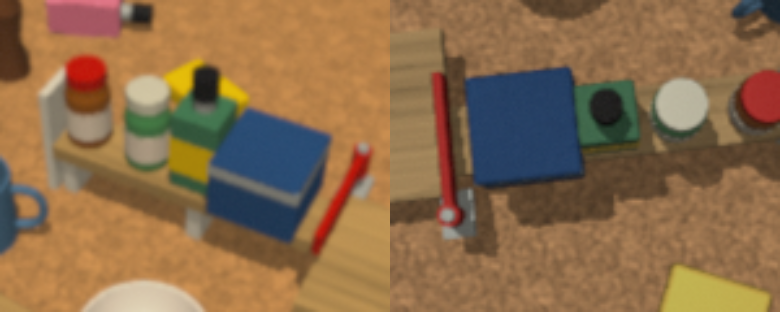

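The final view shows the bottle upright at (205,130), with the tin square against it at (525,125) in the top crop. The red bar is straight across behind the tin at (445,140), and both jars are standing.

```bash
python3 -c "
from rig import robot
print(robot.sign_off())"
```

```text
the job is handed in; nothing more can be done
None
```

I handed the job in at 35.5 s of the 72 s: the oil bottle stands upright on the ledge, the tin is square against it and centred to about 1–2 mm, and the stop bar is on its closed stop about 25 mm behind the tin. Both jars are still standing.

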